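Pile the blanks in the batch carrier and hang it on the hook

TASK

Stack all the aluminium blanks that are on the bench, flat and squarely one on another, on the white outline between the blue carrier's guide posts, while the carrier stands on the bench with its bail lying flat. Then swing the bail upright while the carrier still stands on the bench, and only then lift the carrier by it and hang its bar over both prongs of the forked hook, so that it hangs level, still, and with the pile still square. Leave the calliper, the V block and the ring gauge where they are.

Things in the scene. Friction and masses are not known exactly. Their poses are not given: they have to be found in the camera images.
- blank_0_center (a point): A flat ground aluminium blank, 44 x 80 x 12 mm (its x, y, z), about 0.11 kg, with two dark screw holes, lying flat on the bench at the start. The point is its centre, 6 mm above its underside. All blanks are alike; three or four of the four are there in a given start (None if absent).
- blank_1_center (a point): A flat ground aluminium blank, 44 x 80 x 12 mm (its x, y, z), about 0.11 kg, with two dark screw holes, lying flat on the bench at the start. The point is its centre, 6 mm above its underside. All blanks are alike; three or four of the four are there in a given start (None if absent).
- blank_2_center (a point): A flat ground aluminium blank, 44 x 80 x 12 mm (its x, y, z), about 0.11 kg, with two dark screw holes, lying flat on the bench at the start. The point is its centre, 6 mm above its underside. All blanks are alike; three or four of the four are there in a given start (None if absent).
- blank_3_center (a point): A flat ground aluminium blank, 44 x 80 x 12 mm (its x, y, z), about 0.11 kg, with two dark screw holes, lying flat on the bench at the start. The point is its centre, 6 mm above its underside. All blanks are alike; three or four of the four are there in a given start (None if absent).
- carrier: Blue batch carrier, a loose pan 100 mm (x) by 148 mm (y), 0.27 kg with its bail. Origin: centre of its underside; z up. Floor 4 mm thick with a 9 mm high lip round it (inner size 94 x 142 mm). Two lugs, 24 mm wide, 4 mm thick, 66 mm high, stand at x = 0, y = +-72 mm and carry the bail's pivots. Up to four blanks are piled in it.
- outline (a point): Centre of the white outline on the carrier's floor, on the floor's upper face, 4 mm above the carrier's underside; axes as the carrier's. 46 mm (x) by 82 mm (y) inside, so a blank's long side lies along y. Six round steel guide posts, 6 mm thick, with round tops 48 mm above this point, stand at (+-29, +-33) and (0, +-47) mm: 4 mm clear of a centred blank all round.
- bail_pivot (a point): Middle of the bail's pivot axis, fixed in the carrier: 56 mm above the middle of its underside. The pivot axis is the carrier's y.
- bail (a joint): Angle (rad) of the carrier's steel swing bail: 0 = lying flat, level, out over the carrier's own -x side (which at the start looks away from the robot); 1.57 = upright above the carrier; 3.14 = flat over the +x side. The pivots are a little stiff (0.04 N m), so the bail stays where it is left.
- bail_grip (a point): Middle of the bail's straight bar, parallel to the carrier's y and 90 mm from the pivot axis. The bar is round, 8 mm thick, 155 mm long, with a round black grip sleeve at this point, 14 mm thick, 46 mm long, that turns freely on the bar. Flat, it lies 40 mm outside the pan, 56 mm up; upright, 146 mm above the carrier's underside. The two arms run at y = +-77.5 mm.
- hook_seat (a point): Where the middle of the bail's bar rests on the fixed forked hook, 0.2 m above the bench; the carrier then hangs 57 mm above the bench. z up. Two 8 mm prongs at y = +-38 mm (a 68 mm gap for sleeve and fingers) reach along -x, towards the robot. Seat: a V dip with 45 degree sides; the upturned tips end 24 mm in front (-x), tops 13 mm above this point.
- stand_post (a point): Top of the hook stand's 20 mm round post, 105 mm behind the seat (+x of it), carrying the prongs' cross bar, 100 mm long, whose top is 10 mm above the seat point. The grey base plate, 12 mm thick and 100 mm wide, lies from 25 mm in front of the seat to 145 mm behind it.
- caliper: Vernier calliper lying flat, 67 x 204 x 10 mm; origin: centre of its underside. Bystander.
- vee_block: Ground steel V block, 44 x 46 x 35 mm; origin: centre of its underside. Bystander.
- ring_gauge: Ring gauge, 39 mm across, 17 mm high; origin: centre of its underside. Bystander.

How it is judged:
On the way, in this order (a step that is already met when the one before it is completed fails the run):
1. all blanks present are piled flat and squarely on the outline in the carrier, which stands on the bench with its bail down (x of blank_0_center in the frame of carrier between -0.008 and 0.008 m and y of blank_0_center in the frame of carrier between -0.008 and 0.008 m and z of blank_0_center in the frame of carrier between 0.006 and 0.056 m and angle between the y axis of each of blank_0_center, blank_1_center, blank_2_center, blank_3_center and the y axis of carrier, either way round below 0.15 rad and angle between the z axis of each of blank_0_center, blank_1_center, blank_2_center, blank_3_center and the z axis of carrier, either way round below 0.08 rad and x of blank_1_center in the frame of carrier between -0.008 and 0.008 m and y of blank_1_center in the frame of carrier between -0.008 and 0.008 m and z of blank_1_center in the frame of carrier between 0.006 and 0.056 m and x of blank_2_center in the frame of carrier between -0.008 and 0.008 m and y of blank_2_center in the frame of carrier between -0.008 and 0.008 m and z of blank_2_center in the frame of carrier between 0.006 and 0.056 m and x of blank_3_center in the frame of carrier between -0.008 and 0.008 m and y of blank_3_center in the frame of carrier between -0.008 and 0.008 m and z of blank_3_center in the frame of carrier between 0.006 and 0.056 m and height (world z) of carrier below 0.01 m and angle between carrier's own z axis and vertical below 0.08 rad and value of joint bail below 0.6 rad), for 0.3 s.
2. the bail is upright while the carrier stands on the bench (value of joint bail between 1.3 and 1.85 rad and height (world z) of carrier below 0.01 m and angle between carrier's own z axis and vertical below 0.08 rad), for 0.2 s.
3. the carrier hangs by its bail's bar on the forked hook (x of bail_grip in the frame of hook_seat between -0.012 and 0.012 m and y of bail_grip in the frame of hook_seat between -0.022 and 0.022 m and z of bail_grip in the frame of hook_seat between -0.01 and 0.01 m and height (world z) of carrier above 0.03 m and angle between carrier's own z axis and vertical below 0.2 rad), for 0.3 s.
At the end, for the whole second after the job is handed in: The bar's middle sits in the hook's seat (12 mm along the prongs, 22 mm sideways, 10 mm in height); the carrier hangs still, level within 0.2 rad; every blank lies flat in it within 8 mm of its middle along x and y and 0.15 rad of its y (all of step 3 and x of blank_0_center in the frame of carrier between -0.008 and 0.008 m and y of blank_0_center in the frame of carrier between -0.008 and 0.008 m and z of blank_0_center in the frame of carrier between 0.006 and 0.056 m and angle between the y axis of each of blank_0_center, blank_1_center, blank_2_center, blank_3_center and the y axis of carrier, either way round below 0.15 rad and angle between the z axis of each of blank_0_center, blank_1_center, blank_2_center, blank_3_center and the z axis of carrier, either way round below 0.08 rad and x of blank_1_center in the frame of carrier between -0.008 and 0.008 m and y of blank_1_center in the frame of carrier between -0.008 and 0.008 m and z of blank_1_center in the frame of carrier between 0.006 and 0.056 m and x of blank_2_center in the frame of carrier between -0.008 and 0.008 m and y of blank_2_center in the frame of carrier between -0.008 and 0.008 m and z of blank_2_center in the frame of carrier between 0.006 and 0.056 m and x of blank_3_center in the frame of carrier between -0.008 and 0.008 m and y of blank_3_center in the frame of carrier between -0.008 and 0.008 m and z of blank_3_center in the frame of carrier between 0.006 and 0.056 m and linear speed of carrier below 0.05 m/s and angular speed of carrier below 0.5 rad/s); the robot touches nothing.
It fails at once if the vernier calliper is moved by more than 3 cm (distance of caliper from where it was at the start of the episode above 0.03 m).
It fails at once if the V block is moved by more than 3 cm (distance of vee_block from where it was at the start of the episode above 0.03 m).
It fails at once if the ring gauge is moved by more than 3 cm (distance of ring_gauge from where it was at the start of the episode above 0.03 m).
Of blank_0, blank_1, blank_2, blank_3 only 3 to 4 are there at a start; the rules pass over those that are not, and their reading is None.
At some moment in a run one of blank_0, blank_1, blank_2, blank_3 may be knocked a few centimetres aside while the robot is not near it.
Once in a run the grip may slacken for a moment while it holds something.
It also fails if it takes over 208 s, if anything falls off the work surface, if the arm or the gripper's body presses on something with over 40 N, if the wrist force passes 120 N, or if a joint passes its speed limit or range.

ROBOT

A 7-joint arm with a two-finger parallel gripper is mounted at the origin on a cart in front of the work surface, level with it; the furniture and walls round the work are solid. World frame = base frame: x ahead of the robot, y to its left, z up, the work surface at z = 0. Lengths are in m, angles in rad, forces in N, time in s.
With the tool pointing down it reaches from about 0.4 to 0.85 m from the base axis. Payload 10.4 kg.
Tool frame: the origin (TCP) lies at the very end of the fingers, on their centre line; the grasp point (between the pads) lies 19 mm behind it; x points along the fingers, y is the direction in which the jaws open and shut, and the axes are right-handed (so a half turn about x gives the same grasp; the last joint's range is limited). The gripper opens to 85 mm and grips with 20 to 120 N. Pads are 22 mm wide; open, the fingers measure 114 mm over their backs; the gripper's body (76 mm by 85 mm) begins 54 mm behind the grasp point. The pads swing forward as they close: fully open they stand 13 mm farther back than shut.
Start: joints at [1.235, 0.332, -0.065, 1.46, 0.022, 1.35, -0.088], TCP at [0.192, -0.595, 0.231] pointing down, gripper open.
Joint ranges: [-2.6, 2.6], [-0.5, 2.12], [-1.47, 1.34], [0.16, 2.42], [-1.27, 4.41], [0.06, 2.06], [-2.6, 2.6]. Speed limits (rad/s): [2.22, 2.22, 2.79, 2.79, 3.14, 3.14, 3.14].

INTERFACE

Orientations are given as a unit quaternion [x, y, z, w].
In Python, from workcell import monitor, camera, ticket, regions_of gives the robot as it stands.
- The arm moves only by the tool step_arm, never from a script. Its argument "increments" is a list of rows, each a list of 5 numbers: the finger opening in m, from 0 to 0.0854, then the shift along the world's x, y, z in m, then the turn about the world's z in rad. A call has 1 to 12 rows; each row shifts and turns the commanded pose from where the row before left it; what a row does not reach is not made up. A row lasts 1/12 s, in which the tool goes at most 41.7 mm and 7.16 degrees, less where a joint would pass 70% of its speed; a pose out of reach is approached as far as the arm can. A call with a gripper value outside its range is refused whole. The fingers move at their own pace and stop on an object; "force" is the grip in N (left out, the last holds). Time passes only in rows, so rows that do not move let the fingers close. It gives the time, the measured TCP pose, the force and the opening at its end, in the units of the state.
- monitor.get_obs(): the state, without advancing time (a new reading comes with each control period).
- camera(name): name is "scene" or "top" or "wrist"; returns a dict with "color" (400x640x3 uint8, red, green, blue), "range_z" (400x640 float32, m along the optical axis (not along the pixel's ray), 0 where there is no reading), "fx", "fy", "cx", "cy" (pixels), "k1" (the pictures are not rectified: a ray, as slopes to the right and down, at radius r is drawn at 1 + k1 r^2 times it, then the intrinsics apply), "cam_to_world" (4x4, takes a point from camera to world coordinates). Camera axes: x right, y up, looking along -z (the intrinsics and any distortion apply to the point x, -y, -z); pixel columns grow to the right and rows downward; lengths in m; the calibration is good to about 2 mm. A picture is of the moment at which its call begins.
- ticket.hand_in(): hands the job in, once; it reports no verdict.
Trained networks look in a picture, given as the dict that the camera call returned (one of the last four; its "shot" number tells which), for a name from the list of things; names that differ only in an ending like _2 or _b are one class to them, and where a whole thing is asked for, a point or a joint stands for the part that bears it (a point fixed in the world has none). Each returns a list of dicts, best first, with "p" (0 to 1); they miss things now and then, are a little off and sometimes report something else, mostly with a low value. They report only what shows in the picture. A call takes as long as a camera call.
- regions_of(picture, query): "region" (400x640 bool, what is visible of it) and "centre" ([row, column] in pixels, amid what is visible of it).
The state is a dict: "clock": time; "joint_pos": joint angles; "joint_velocities": joint speeds; "tau": joint torques, N m; "position": TCP position; "ee_rot": TCP orientation; "ft_force": force on the tool from outside, world axes, zero at the start; "torque": the same for the moment, N m; "grip_width": opening from 0.0 (shut) to 1.0 (fully open).
Only numpy, scipy, OpenCV 4.12 (cv2) and the standard library are available. Lean on these libraries where they do the work, as an engineer would, in place of code of your own. Each camera call takes 0.05 s, during which the arm holds its last target. There are 200 camera calls.

## Working session

There is one attempt and no reset: what is moved stays moved. The work goes in short steps, Python scripts to look and compute and a tool call to move; the robot and the scene stay as the last step left them, time stands still between calls to the robot, and variables do not carry over. Pictures are saved under pics/ and viewed, about 12 in all and at most 16, crops included, and the job is handed in when it is done.

Besides the shell and the picture viewer there is one more tool, called after "Emit:" by a JSON object that holds its "name" and its "arguments". step_arm: Moves the arm, as the interface text tells. Its arguments: {"type":"object","properties":{"increments":{"type":"array"},"force":{"type":"number"}},"required":["increments"]}

```bash
ls; mkdir -p pics; cat > h.py <<'E'
import numpy as np, cv2
from workcell import monitor, camera, ticket, regions_of
def save(c,n,crop=None,s=1):
    im=c["color"][:,:,::-1]
    if crop: r0,r1,c0,c1=crop; im=im[r0:r1,c0:c1]
    if s!=1: im=cv2.resize(im,None,fx=s,fy=s,interpolation=cv2.INTER_CUBIC)
    cv2.imwrite("pics/"+n+".png",im)
def cloud(c):
    h,w=c["range_z"].shape
    u,v=np.meshgrid(np.arange(w),np.arange(h))
    K=np.array([[c["fx"],0,c["cx"]],[0,c["fy"],c["cy"]],[0,0,1.]])
    xy=cv2.undistortPoints(np.stack([u.ravel(),v.ravel()],1).astype(np.float64)[:,None],K,np.array([c["k1"],0,0,0.]))[:,0]
    z=c["range_z"].ravel().astype(float)
    P=np.stack([xy[:,0]*z,-xy[:,1]*z,-z,np.ones_like(z)],1)@np.asarray(c["cam_to_world"]).T
    P=P[:,:3]; P[z<=0]=np.nan
    return P.reshape(h,w,3)
def rect(P):
    (cx,cy),(w,h),a=cv2.minAreaRect((P[:,:2]*1000).astype(np.float32))
    if w>h: a+=90; w,h=h,w
    # a: direction of short side angle; long side = a+90
    return cx,cy,w,h,(a+90)%180
E
python3 - <<'E'
from h import *
o=monitor.get_obs(); print({k:np.round(v,3) for k,v in o.items()})
for n in ["top","scene"]:
    c=camera(n); save(c,n+"0"); P=cloud(c); print(n,np.round(c["cam_to_world"],3).tolist(),c["fx"],c["k1"])
    for q in ["blank_0_center","carrier","bail","hook_seat","stand_post","caliper","vee_block","ring_gauge"]:
        try: R=regions_of(c,q)
        except Exception as e: print(q,e); continue
        for r in R:
            if r["p"]<0.2: continue
            p=P[r["region"]]; p=p[~np.isnan(p[:,0])]
            if len(p)<10: print(q,len(p));continue
            zm=np.percentile(p[:,2],90); t=p[abs(p[:,2]-zm)<.006]
            print(q,round(r["p"],2),np.round(r["centre"]),len(p),"z",np.round(np.percentile(p[:,2],[5,50,95]),3),"rect",np.round(rect(t),1))
E
```

```text
pics
{'clock': np.float64(0.0), 'joint_pos': array([ 1.235,  0.333, -0.065,  1.461,  0.022,  1.35 , -0.089]), 'joint_velocities': array([-0.   , -0.   , -0.001, -0.001, -0.001, -0.001,  0.   ]), 'tau': array([-0.0000e+00, -6.2546e+01,  4.9000e-02, -3.9160e+01,  1.6000e-02,
        1.0000e-02,  0.0000e+00]), 'position': array([ 0.192, -0.594,  0.231]), 'ee_rot': array([-0.698, -0.111,  0.699, -0.11 ]), 'ft_force': array([ 0.189, -0.007, -0.101]), 'torque': array([-0.023, -0.023,  0.005]), 'grip_width': np.float64(1.001)}
top [[0.005, 0.996, -0.091, 0.491], [-1.0, 0.005, 0.001, -0.063], [0.002, 0.091, 0.996, 1.234], [0.0, 0.0, 0.0, 1.0]] 386.7785376861872 0.018499971439174697
blank_0_center 0.77 [242. 395.] 365 z [0.006 0.011 0.015] rect [ 459.3 -300.9   45.1   79.3  157.1]
carrier 0.81 [233. 318.] 1705 z [0.    0.005 0.066] rect [536.1 -78.7 103.9 161.4  74.5]
bail 0.59 [208. 324.] 313 z [-0.002  0.065  0.071] rect [555.2 -85.3  67.2 164.9  69.1]
bail 0.24 [159. 308.] 203 z [0.017 0.03  0.038] rect [724.2 -29.9  43.1  44.8  79.7]
hook_seat 0.91 [181. 245.] 1851 z [0.007 0.012 0.211] r
[... 680 characters left out ...]
 [248. 344.] 2045 z [0.004 0.008 0.067] rect [531.2 -76.2 104.6 162.9  73.7]
bail 0.56 [226. 321.] 308 z [0.058 0.065 0.07 ] rect [548.4 -81.5  71.3 162.9  75. ]
hook_seat 0.93 [284. 229.] 3783 z [0.008 0.013 0.21 ] rect [637.1 174.5  98.8 129.6   8.8]
stand_post 0.86 [287. 233.] 3938 z [0.008 0.014 0.211] rect [639.4 171.2  98.6 132.2  12.6]
caliper 0.8 [251. 281.] 436 z [0.003 0.006 0.008] rect [671.1 -55.8  66.7 200.3 102.7]
caliper 0.72 [236. 262.] 398 z [0.004 0.025 0.037] rect [720.7 -29.7  44.3  49.1  80.3]
vee_block 0.93 [234. 264.] 386 z [0.005 0.025 0.037] rect [720.8 -29.8  44.9  49.1  80.8]
ring_gauge 0.78 [256. 242.] 179 z [0.006 0.015 0.019] rect [726.1  58.8  37.   38.5 120.4]
```

View pics/top0.png

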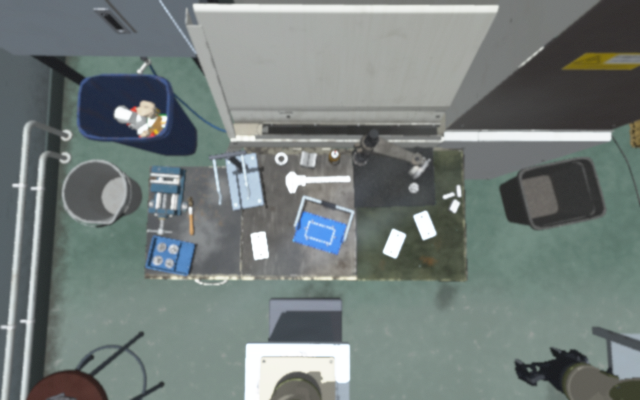

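View pics/scene0.png

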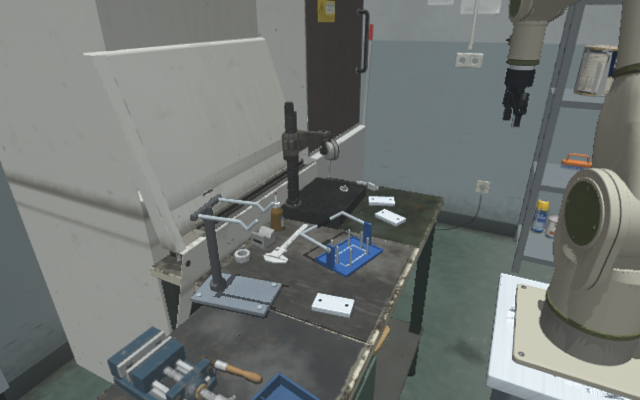

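Three blanks show in top0, at pixels (row 245, col 260), (243, 394) and (225, 425). The carrier is at (230, 320) with its bail toward the far side, the hook at (180, 230), and the calliper, V block and ring gauge along the back. scene0 agrees with this. Next I measure them.

```bash
cat >> h.py <<'E'
def comps(c,P,lo,hi,zlo,zhi,amin,amax,roi=(.3,.9,-.6,.5)):
    hsv=cv2.cvtColor(c["color"],cv2.COLOR_RGB2HSV)
    m=cv2.inRange(hsv,lo,hi)>0
    with np.errstate(invalid="ignore"):
        m&=(P[...,2]>zlo)&(P[...,2]<zhi)&(P[...,0]>roi[0])&(P[...,0]<roi[1])&(P[...,1]>roi[2])&(P[...,1]<roi[3])
    n,l,s,ce=cv2.connectedComponentsWithStats(m.astype(np.uint8))
    out=[]
    for i in range(1,n):
        if amin<=s[i,4]<=amax:
            p=P[l==i]; out.append((np.round(ce[i]),s[i,4],np.round(np.median(p,0),4),np.round(rect(p),1)))
    return out
from scipy.spatial.transform import Rotation as R_
def tool():
    o=monitor.get_obs(); R=R_.from_quat(o["ee_rot"]).as_matrix()
    return o["position"],R
E
python3 - <<'E'
from h import *
for n in ["top","scene"]:
    c=camera(n); P=cloud(c); print(n)
    for x in comps(c,P,(0,0,185),(180,50,255),.002,.02,80,2000): print(" white",*x)
    for x in comps(c,P,(95,90,60),(125,255,255),-.01,.02,300,6000): print(" blue",*x)
    r=regions_of(c,"hook_seat")[0]["region"]; m=r&(P[...,2]>.185)
    p=P[m]; print("hook hi",len(p),np.round(rect(p),1),np.round(p[:,2].max(),3)); np.save(n+"_hook.npy",p)
    r=regions_of(c,"bail")[0]["region"]; p=P[r&(P[...,2]>.045)];np.save(n+"_bail.npy",p); print(len(p),rect(p))
c=camera("wrist"); p,R=tool(); M=np.asarray(c["cam_to_world"])
print("wrist cam in tool",np.round(R.T@(M[:3,3]-p),3),np.round(R.T@M[:3,:3],3).tolist(),c["fx"],c["k1"]); print("tool y dir",np.round(R[:,1],3),np.degrees(np.arctan2(R[1,1],R[0,1])))
save(c,"w0")
c=camera("top"); save(c,"topcrop",(140,260,190,450),3)
E
```

```text
top
 white [281. 158.] 80 [0.7284 0.0567 0.0159] [728.7  56.2  36.7  37.1 122.8]
 white [251. 160.] 145 [0.7222 0.1531 0.0115] [719.8 154.7  38.1  44.6  12.6]
 white [233. 185.] 349 [0.6419 0.2089 0.0115] [646.  208.   28.4 157.8   9.5]
 white [309. 180.] 409 [ 0.6628 -0.0111  0.0048] [672.5 -58.1  67.  204.2 102. ]
 white [251. 190.] 605 [0.6262 0.1503 0.0113] [629.2 153.8  66.1 108.3   9.7]
 white [424. 225.] 370 [ 0.5178 -0.3969  0.0116] [ 518.  -399.2   49.6   81.9   21. ]
 white [394. 243.] 378 [ 0.4609 -0.3013  0.0118] [ 460.6 -303.2   47.6   84.5  156.8]
 white [259. 246.] 378 [0.4497 0.1212 0.0116] [451.9 122.9  47.4  86.1   9.2]
 blue [319. 233.] 1371 [ 0.4914 -0.0664  0.0044] [493.2 -66.9 102.1 151.1  73.3]
 blue [171. 255.] 1024 [ 0.4199  0.3892 -0.0008] [421.5 401.9 100.9 144.   79.4]
hook hi 474 [642.7 170.9  99.1 136.4  10.5] 0.218
192 (545.5125122070312, -81.5599365234375, 84.8096923828125, 161.15431213378906, 73.31794738769531)
scene
 white [381. 200.] 165 [ 0.5156 -0.3923  0.0129] [ 517.8 -397.5   46.4   78.5   21.7]
 white [390. 216.] 194 [ 0.4584 -0.2971  0.0129] [ 459.4 -300.5   45.    80.8  157. ]
 white [283. 248.] 302 [0.6605 0.0019 0.0057] [668.9 -58.   61.4 196.5 101.6]
 white [333. 303.] 553 [0.4497 0.1233 0.0133] [451.2 122.5  46.9  79.8  10.2]
 blue [350. 256.] 1149 [ 0.4864 -0.0622  0.0059] [493.8 -72.4 112.3 163.3  74.9]
 blue [283. 391.] 762 [0.443  0.3384 0.0048] [432.7 339.3  48.3  91.1  26.2]
hook hi 826 [635.8 174.4 101.9 135.    7.4] 0.217
139 (568.8394775390625, -74.70535278320312, 67.25104522705078, 171.95223999023438, 95.83943891525269)
wrist cam in tool [-0.143 -0.001 -0.077] [[0.001, 0.303, -0.953], [1.0, -0.001, 0.001], [-0.001, -0.953, -0.303]] 313.3483617397443 0.015065421592696922
tool y dir [ 0.308 -0.951  0.   ] -72.07444286315493
```

View pics/topcrop.png

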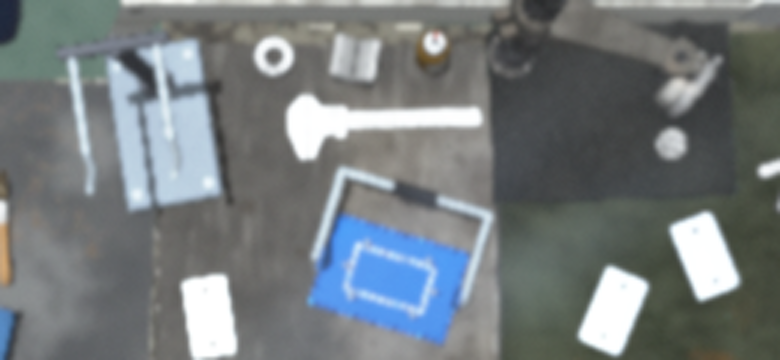

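Emit:
{"name": "step_arm", "arguments": {"increments": [[0.08, 0.018, 0.032, -0.005, 0.06], [0.08, 0.018, 0.032, -0.005, 0.06], [0.08, 0.018, 0.032, -0.005, 0.06], [0.08, 0.018, 0.032, -0.005, 0.06], [0.08, 0.018, 0.032, -0.005, 0.06], [0.08, 0.018, 0.032, -0.005, 0.06], [0.08, 0.018, 0.032, -0.005, 0.06], [0.08, 0.018, 0.032, -0.005, 0.06]], "force": 40}}

```text
clock: 1.97
position: [0.3369, -0.3371, 0.1914]
ee_rot: [0.652, 0.274, -0.652, 0.274]
ft_force: [1.0, -0.6, 0.1]
grip_width: 0.937
```

Emit:
{"name": "step_arm", "arguments": {"increments": [[0.08, 0.018, 0.032, -0.005, 0.06], [0.08, 0.018, 0.032, -0.005, 0.06], [0.08, 0.018, 0.032, -0.005, 0.06], [0.08, 0.018, 0.032, -0.005, 0.06], [0.08, 0.018, 0.032, -0.005, 0.06], [0.08, 0.018, 0.032, -0.005, 0.06], [0.08, 0.018, 0.032, -0.005, 0.06], [0.08, 0.018, 0.032, -0.005, 0.06], [0.08, 0, 0, 0, 0], [0.08, 0, 0, 0, 0]]}}

```text
clock: 2.8
position: [0.4809, -0.0805, 0.1512]
ee_rot: [0.568, 0.422, -0.568, 0.421]
ft_force: [-0.3, -1.7, 0.2]
grip_width: 0.937
```

```bash
cat >> h.py <<'E'
def yaw(): 
    p,R=tool(); return np.round(p,4), round(float(np.degrees(np.arctan2(R[1,1],R[0,1]))),2)
E
python3 - <<'E'
from h import *
c=camera("wrist"); P=cloud(c); save(c,"w1"); print(yaw())
for x in comps(c,P,(100,110,60),(122,255,255),-.01,.02,300,60000): print("pan",*x)
for x in comps(c,P,(0,0,170),(180,70,255),-.005,.012,60,20000,(.42,.56,-.15,.01)): print("outline",*x)
hsv=cv2.cvtColor(c["color"],cv2.COLOR_RGB2HSV)
with np.errstate(invalid="ignore"):
    m=(P[...,2]>.048)&(P[...,2]<.08)&(P[...,0]<.62)
p=P[m]; n,l,s,ce=cv2.connectedComponentsWithStats(m.astype(np.uint8))
for i in range(1,n):
    if s[i,4]>15: q=P[l==i]; print(np.round(ce[i]),s[i,4],np.round(np.median(q,0),4),np.round(rect(q),1),np.round(q[:,2].max(),3))
E
```

```text
(array([ 0.4804, -0.0823,  0.1512]), -17.01)
pan [324. 163.] 11046 [ 0.4941 -0.0518  0.0051] [491.8 -66.7 103.3 153.6  73.6]
pan [324. 171.] 3874 [ 0.4924 -0.0626  0.0049] [491.9 -64.8  43.6  80.2  73.3]
outline [325. 164.] 909 [ 0.4966 -0.0531  0.0051] [492.1 -64.4  52.2  86.6  73.4]
[419. 135.] 4712 [ 0.573  -0.0347  0.0663] [534.2 -73.3 105.1 156.6  75. ] 0.072
[326. 124.] 52 [ 0.5054 -0.0199  0.0519] [505.1 -20.1   5.2   5.3 164. ] 0.055
[363. 143.] 52 [ 0.5289 -0.0415  0.052 ] [529.1 -41.8   5.5   5.7  94.1] 0.054
[288. 143.] 50 [ 0.474  -0.0252  0.0521] [474.  -25.3   5.3   5.4 165.6] 0.054
[291. 223.] 44 [ 0.4554 -0.0878  0.0514] [455.3 -88.4   5.    5.2  75.8] 0.053
[360. 223.] 42 [ 0.5103 -0.1042  0.0514] [ 510.4 -104.3    4.8    5.2  165.9] 0.053
[325. 239.] 44 [ 0.4791 -0.1093  0.0512] [ 478.6 -109.5    5.1    5.1   71.4] 0.054
[350. 274.] 1074 [ 0.4859 -0.1427  0.062 ] [ 495.3 -145.1   11.7   75.1  161. ] 0.068
```

View pics/w1.png

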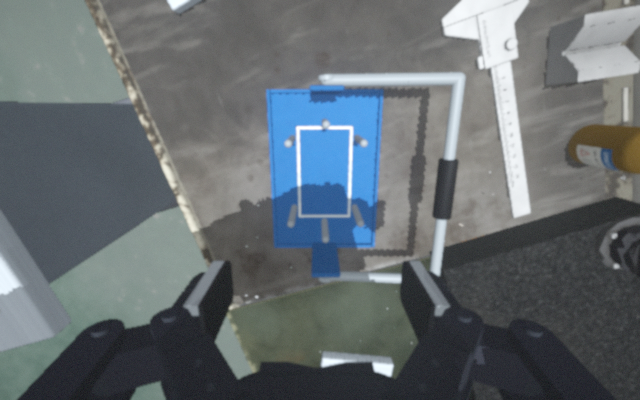

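w1 shows the carrier with its outline centred near (row 170, col 325), six post tops around it, and the bail's black sleeve at (190, 446). The posts put the outline centre at (0.492, -0.065) with the long axis at 73.5°. Next is the nearest blank.

Emit:
{"name": "step_arm", "arguments": {"increments": [[0.08, -0.0015, -0.016, -0.002, -0.12], [0.08, -0.0015, -0.016, -0.002, -0.12], [0.08, -0.0015, -0.016, -0.002, -0.12], [0.08, -0.0015, -0.016, -0.002, -0.12], [0.08, -0.0015, -0.016, -0.002, -0.12], [0.08, -0.0015, -0.016, -0.002, -0.12], [0.08, -0.0015, -0.016, -0.002, -0.12], [0.08, -0.0015, -0.016, -0.002, -0.12], [0.08, -0.0015, -0.016, -0.002, -0.12], [0.08, -0.0015, -0.016, -0.002, -0.12], [0.08, -0.0015, -0.016, -0.002, -0.12], [0.08, -0.0015, -0.016, -0.002, -0.12]]}}

```text
clock: 3.85
position: [0.4611, -0.2771, 0.1275]
ee_rot: [-0.704, 0.063, 0.704, 0.062]
ft_force: [0.4, -0.7, 1.1]
grip_width: 0.942
```

Emit:
{"name": "step_arm", "arguments": {"increments": [[0.08, -0.0015, -0.014, -0.002, -0.12], [0.08, -0.0015, -0.014, -0.002, -0.12], [0.08, 0, 0, 0, 0], [0.08, 0, 0, 0, 0]]}}

```text
clock: 4.18
position: [0.4583, -0.3039, 0.1234]
ee_rot: [-0.692, 0.143, 0.693, 0.143]
ft_force: [-0.2, 1.0, -0.6]
grip_width: 0.935
```

```bash
cat >> h.py <<'E'
def blanks(n="wrist",pic=None):
    c=camera(n); P=cloud(c); print(n,yaw())
    if pic: save(c,pic)
    for x in comps(c,P,(0,0,165),(180,60,255),.004,.022,300 if n=="wrist" else 100,60000): print(" ",*x)
E
python3 -c "
from h import *
blanks('wrist','w2')"
```

```text
wrist (array([ 0.4589, -0.3029,  0.1235]), -113.2)
  [396.  83.] 6592 [ 0.5195 -0.3954  0.0123] [ 517.6 -396.1   44.6   80.2   21.4]
  [311. 197.] 4572 [ 0.4627 -0.3005  0.0124] [ 459.5 -299.4   43.7   80.1  157.1]
  [ 35. 264.] 540 [ 0.5118 -0.0385  0.0055] [496.9 -49.   54.3  56.4  71.6]
```

Emit:
{"name": "step_arm", "arguments": {"increments": [[0.062, 0.0005, 0.0035, -0.02, 0.005], [0.062, 0, 0, -0.025, 0], [0.062, 0, 0, -0.025, 0], [0.062, 0, 0, -0.025, 0], [0.062, 0, 0, -0.015, 0], [0.062, 0, 0, -0.0095, 0], [0.062, 0, 0, 0, 0], [0.062, 0, 0, 0, 0]], "force": 60}}

```text
clock: 4.9
position: [0.4602, -0.2989, 0.0044]
ee_rot: [0.693, -0.141, -0.693, -0.141]
ft_force: [0.1, -0.7, 1.4]
grip_width: 0.723
```

Emit:
{"name": "step_arm", "arguments": {"increments": [[0.03, 0, 0, 0, 0], [0.03, 0, 0, 0, 0], [0.03, 0, 0, 0, 0], [0.03, 0, 0, 0, 0], [0.03, 0, 0, 0, 0], [0.03, 0, 0, 0, 0]]}}

```text
clock: 5.4
position: [0.4609, -0.2996, 0.0058]
ee_rot: [0.694, -0.141, -0.692, -0.141]
ft_force: [-1.4, 1.7, 8.4]
grip_width: 0.488
```

Emit:
{"name": "step_arm", "arguments": {"increments": [[0.03, 0, 0, 0.005, 0], [0.03, 0, 0, 0.01, 0], [0.03, 0, 0, 0.02, 0], [0.03, 0, 0, 0.02, 0], [0.03, 0, 0, 0.02, 0], [0.03, 0, 0, 0, 0], [0.03, 0, 0, 0, 0]]}}

```text
clock: 5.98
position: [0.4607, -0.2998, 0.0807]
ee_rot: [0.694, -0.142, -0.692, -0.141]
ft_force: [-0.3, -0.1, -2.1]
grip_width: 0.485
```

```bash
python3 - <<'E'
from h import *
c=camera("wrist"); save(c,"w3",(100,400,100,540),1.6); P=cloud(c); o=monitor.get_obs(); print(yaw(),o["grip_width"],np.round(o["ft_force"],2))
for x in comps(c,P,(0,0,150),(180,70,255),.04,.2,200,60000): print(x)
E
```

```text
(array([ 0.4599, -0.2993,  0.0794]), -113.05) 0.48821596759055186 [-0.41  0.53 -1.82]
(array([ 37., 255.]), np.int32(2083), array([ 0.5191, -0.1557,  0.0642]), array([ 510.7, -152.3,   10.6,  100.7,  161.4]))
(array([316., 262.]), np.int32(12408), array([ 0.4649, -0.3003,  0.0872]), array([ 459.6, -298.7,   43.6,   80.9,  157.1]))
```

View pics/w3.png

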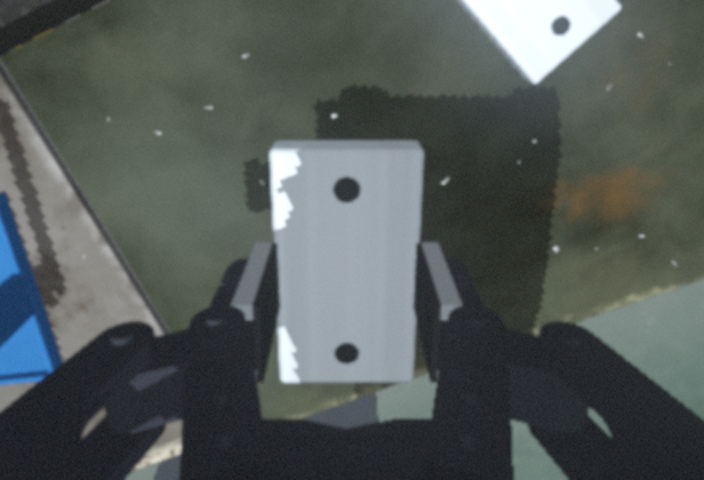

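w3 shows the blank gripped squarely and level across its 44 mm, with the hole centres at (row 190, col 347) and (352, 347). Carrying it over the carrier.

Emit:
{"name": "step_arm", "arguments": {"increments": [[0.03, 0, 0, 0.02, 0], [0.03, 0, 0, 0.02, 0], [0.03, 0.002, 0.0147, 0.005, 0.105], [0.03, 0.002, 0.0147, 0, 0.105], [0.03, 0.002, 0.0147, 0, 0.105], [0.03, 0.002, 0.0147, 0, 0.105], [0.03, 0.002, 0.0147, 0, 0.105], [0.03, 0.002, 0.0147, 0, 0.105], [0.03, 0.002, 0.0147, 0, 0.105], [0.03, 0.002, 0.0147, 0, 0.105], [0.03, 0.002, 0.0147, 0, 0.105], [0.03, 0.002, 0.0147, 0, 0.105]]}}

```text
clock: 7.03
position: [0.4791, -0.1513, 0.1228]
ee_rot: [-0.669, -0.227, 0.67, -0.226]
ft_force: [0.7, -0.3, -1.0]
grip_width: 0.486
```

Emit:
{"name": "step_arm", "arguments": {"increments": [[0.03, 0.002, 0.0147, 0, 0.105], [0.03, 0.002, 0.0147, 0, 0.105], [0.03, 0.002, 0.0147, 0, 0.105], [0.03, 0.002, 0.0147, 0, 0.105], [0.03, 0.002, 0.0147, 0, 0.105], [0.03, 0.002, 0.0147, 0, 0.105], [0.03, 0, 0, 0, 0], [0.03, 0, 0, 0, 0]]}}

```text
clock: 7.7
position: [0.4913, -0.0634, 0.123]
ee_rot: [-0.567, -0.422, 0.568, -0.421]
ft_force: [1.2, -0.5, -1.0]
grip_width: 0.484
```

```bash
cat >> h.py <<'E'
def held(zmin=.08,tgt=(492.1,-64.9),tyaw=73.5):
    c=camera("wrist"); P=cloud(c); o=monitor.get_obs(); print(yaw(),o["grip_width"],np.round(o["ft_force"],2))
    for x in comps(c,P,(0,0,90),(180,70,255),zmin,.2,1500,60000):
        r=x[3]; print(x, "need d",np.round([tgt[0]-r[0],tgt[1]-r[1]],1),"turn",round(np.radians((tyaw-r[4]+90)%180-90),3))
    with np.errstate(invalid="ignore"): m=(P[...,2]>.048)&(P[...,2]<.056)&(P[...,0]<.55)
    n,l,s,ce=cv2.connectedComponentsWithStats(m.astype(np.uint8))
    for i in range(1,n):
        if 15<s[i,4]<120: print("post",np.round(ce[i]),s[i,4],np.round(np.median(P[l==i],0)*1000,1))
    return c,P
E
python3 - <<'E'
from h import *
c,P=held()
E
```

```text
(array([ 0.4913, -0.0644,  0.1231]), -16.9) 0.4869893037074235 [-0.28 -0.18 -0.48]
(array([316., 261.]), np.int32(13099), array([ 0.4918, -0.0562,  0.1295]), array([490.4, -62.5,  44.1,  81. ,  73.3])) need d [ 1.7 -2.4] turn 0.003
post [320. 156.] 62 [505.5 -19.7  51.9]
post [279. 175.] 62 [474.2 -24.8  51.7]
post [361. 175.] 64 [529.2 -41.2  51.9]
```

Emit:
{"name": "step_arm", "arguments": {"increments": [[0.03, 0.0015, -0.001, 0, 0.005], [0.03, 0, 0, -0.02, 0], [0.03, 0, 0, -0.02, 0], [0.03, 0, 0, -0.015, 0], [0.03, 0, 0, -0.015, 0], [0.03, 0, 0, -0.015, 0], [0.03, 0, 0, -0.015, 0], [0.03, 0, 0, 0, 0]]}}

```text
clock: 8.42
position: [0.4913, -0.0658, 0.0211]
ee_rot: [-0.566, -0.424, 0.568, -0.421]
ft_force: [-0.8, 0.3, -0.4]
grip_width: 0.485
```

Emit:
{"name": "step_arm", "arguments": {"increments": [[0.03, 0, 0, -0.005, 0], [0.03, 0, 0, -0.003, 0], [0.03, 0, 0, -0.002, 0], [0.03, 0, 0, 0, 0]]}}

```text
clock: 8.75
position: [0.4935, -0.0652, 0.014]
ee_rot: [0.567, 0.423, -0.567, 0.423]
ft_force: [-0.1, -0.4, -1.8]
grip_width: 0.488
```

Emit:
{"name": "step_arm", "arguments": {"increments": [[0.03, 0, 0, -0.002, 0], [0.03, 0, 0, -0.001, 0], [0.03, 0, 0, 0, 0], [0.03, 0, 0, 0, 0]]}}

```text
clock: 9.08
position: [0.4934, -0.065, 0.0109]
ee_rot: [0.567, 0.423, -0.567, 0.423]
ft_force: [0.1, -0.6, -1.3]
grip_width: 0.486
```

Emit:
{"name": "step_arm", "arguments": {"increments": [[0.03, 0, 0, -0.001, 0], [0.03, 0, 0, 0, 0], [0.058, 0, 0, 0, 0], [0.058, 0, 0, 0, 0], [0.058, 0, 0, 0, 0], [0.058, 0, 0, 0, 0]]}}

```text
clock: 9.58
position: [0.4934, -0.065, 0.0098]
ee_rot: [0.567, 0.423, -0.567, 0.423]
ft_force: [-0.2, -0.8, -1.2]
grip_width: 0.68
```

Emit:
{"name": "step_arm", "arguments": {"increments": [[0.058, 0, 0, 0.01, 0], [0.058, 0, 0, 0.02, 0], [0.058, 0, 0, 0.03, 0], [0.058, 0, 0, 0.03, 0], [0.058, 0, 0, 0.02, 0], [0.058, 0, 0, 0.01, 0], [0.08, 0, 0, 0, 0], [0.08, 0, 0, 0, 0]]}}

```text
clock: 10.25
position: [0.4932, -0.0651, 0.1295]
ee_rot: [-0.567, -0.423, 0.567, -0.423]
ft_force: [0.5, 0.3, -0.9]
grip_width: 0.927
```

```bash
cat >> h.py <<'E'
def pile(zlo,zhi,pic=None):
    c=camera("wrist"); P=cloud(c); print(yaw())
    if pic: save(c,pic)
    for x in comps(c,P,(0,0,90),(180,70,255),zlo,zhi,500,60000,(.43,.56,-.13,.0)): print("top",x)
    with np.errstate(invalid="ignore"): m=(P[...,2]>.048)&(P[...,2]<.057)&(P[...,0]<.55)
    n,l,s,ce=cv2.connectedComponentsWithStats(m.astype(np.uint8))
    for i in range(1,n):
        if 15<s[i,4]<150: print("post",np.round(ce[i]),s[i,4],np.round(np.median(P[l==i],0)*1000,1))
    for x in comps(c,P,(0,0,165),(180,60,255),.004,.022,300,60000): print(" white",*x)
E
python3 -c "
from h import *
pile(.010,.024)"
```

```text
(array([ 0.4927, -0.0651,  0.1288]), -16.51)
top (array([317., 197.]), np.int32(4601), array([ 0.4935, -0.0607,  0.0168]), array([492.7, -63.8,  44. ,  80.1,  73.4]))
post [317. 152.] 61 [505.6 -19.8  51.9]
post [276. 172.] 59 [474.2 -24.9  51.6]
post [357. 172.] 59 [529.  -41.1  51.7]
post [280. 255.] 50 [455.6 -87.3  51.8]
post [353. 254.] 52 [ 510.5 -103.8   51.5]
post [316. 271.] 49 [ 479.1 -109.1   51.4]
 white [165.   9.] 997 [0.4266 0.1034 0.0129] [431.8 100.1  17.8  45.9 164.1]
 white [498.  80.] 7110 [0.659  0.0057 0.0053] [668.8 -56.2  67.  202.9 101.9]
 white [317. 193.] 4817 [ 0.4939 -0.0567  0.0167] [492.7 -62.5  51.6  82.   73.5]
```

First blank sits centred, within about 1 mm of the posts' middle. Next blank.

Emit:
{"name": "step_arm", "arguments": {"increments": [[0.08, 0.002, -0.0276, 0, -0.076], [0.08, 0.002, -0.0276, 0, -0.076], [0.08, 0.002, -0.0276, 0, -0.076], [0.08, 0.002, -0.0276, 0, -0.076], [0.08, 0.002, -0.0276, 0, -0.076], [0.08, 0.002, -0.0276, 0, -0.076], [0.08, 0.002, -0.0276, 0, -0.076], [0.08, 0.002, -0.0276, 0, -0.076], [0.08, 0.002, -0.0276, 0, -0.076], [0.08, 0.002, -0.0276, 0, -0.076], [0.08, 0.002, -0.0276, 0, -0.076], [0.08, 0.002, -0.0276, 0, -0.076]]}}

```text
clock: 11.3
position: [0.5164, -0.397, 0.1273]
ee_rot: [-0.694, -0.13, 0.696, -0.128]
ft_force: [1.0, -0.7, 0.7]
grip_width: 0.938
```

Emit:
{"name": "step_arm", "arguments": {"increments": [[0.08, 0, 0, 0, 0], [0.08, 0, 0, 0, 0]]}}

```text
clock: 11.47
position: [0.5159, -0.3973, 0.1271]
ee_rot: [-0.694, -0.13, 0.696, -0.129]
ft_force: [0.0, 0.3, 0.0]
grip_width: 0.934
```

```bash
python3 -c "
from h import *
blanks()"
```

```text
wrist (array([ 0.5166, -0.3956,  0.1275]), -68.74)
  [494. 122.] 731 [ 0.6266 -0.5035  0.0123] [ 626.  -505.1   10.2   35.5    4. ]
  [450. 125.] 508 [ 0.6118 -0.4749  0.0063] [ 611.8 -474.6    9.6   35.6  110.7]
  [448. 169.] 1196 [ 0.5795 -0.4866  0.0145] [ 578.1 -490.2   23.    34.9  153.5]
  [318. 194.] 4511 [ 0.5211 -0.3953  0.0124] [ 518.  -396.2   43.9   79.6   21.3]
```

Emit:
{"name": "step_arm", "arguments": {"increments": [[0.062, 0.0015, -0.0005, -0.022, 0], [0.062, 0, 0, -0.025, 0], [0.062, 0, 0, -0.025, 0], [0.062, 0, 0, -0.025, 0], [0.062, 0, 0, -0.015, 0], [0.062, 0, 0, -0.01, 0], [0.062, 0, 0, 0, 0], [0.062, 0, 0, 0, 0]]}}

```text
clock: 12.18
position: [0.5191, -0.3958, 0.0078]
ee_rot: [-0.695, -0.131, 0.695, -0.131]
ft_force: [0.8, 0.2, 0.1]
grip_width: 0.725
```

Emit:
{"name": "step_arm", "arguments": {"increments": [[0.03, 0, 0, 0, 0], [0.03, 0, 0, 0, 0], [0.03, 0, 0, 0, 0], [0.03, 0, 0, 0, 0], [0.03, 0, 0, 0, 0], [0.03, 0, 0, 0, 0]]}}

```text
clock: 12.68
position: [0.5198, -0.3969, 0.0101]
ee_rot: [0.696, 0.13, -0.694, 0.131]
ft_force: [-3.0, 1.6, 7.4]
grip_width: 0.455
```

Emit:
{"name": "step_arm", "arguments": {"increments": [[0.03, 0, 0, 0.005, 0], [0.03, 0, 0, 0.01, 0], [0.03, 0, 0, 0.02, 0], [0.03, 0, 0, 0.03, 0], [0.03, 0, 0, 0.03, 0], [0.03, 0, 0, 0.025, 0], [0.03, 0, 0, 0, 0]]}}

```text
clock: 13.27
position: [0.5216, -0.3985, 0.1355]
ee_rot: [0.697, 0.128, -0.693, 0.133]
ft_force: [-0.1, -0.2, 1.1]
grip_width: 0.352
```

```bash
python3 -c "
from h import *
held()"
```

```text
(array([ 0.5207, -0.398 ,  0.1327]), -68.77) 0.3533832454057913 [-0.08  0.63  0.05]
```

The grip was too high (TCP at 8 mm) and slipped off. I'll open, look again and go lower.

Emit:
{"name": "step_arm", "arguments": {"increments": [[0.08, -0.002, 0.001, -0.005, 0], [0.08, 0, 0, 0, 0], [0.08, 0, 0, 0, 0], [0.08, 0, 0, 0, 0], [0.08, 0, 0, 0, 0]]}}

```text
clock: 13.73
position: [0.5166, -0.3955, 0.1222]
ee_rot: [-0.695, -0.131, 0.695, -0.13]
ft_force: [0.6, -0.8, -0.1]
grip_width: 0.935
```

```bash
python3 -c "
from h import *
blanks()"
```

```text
wrist (array([ 0.5167, -0.3955,  0.1224]), -68.75)
  [499. 124.] 772 [ 0.6263 -0.5033  0.0124] [ 625.9 -505.2   10.4   35.3    4.4]
  [453. 127.] 527 [ 0.6118 -0.4744  0.0064] [ 611.9 -474.9    8.7   36.1  111.1]
  [452. 172.] 1232 [ 0.5796 -0.4864  0.0148] [ 578.2 -490.2   22.3   35.3  154.3]
  [345. 198.] 4650 [ 0.5283 -0.4161  0.0123] [ 525.1 -417.3   44.1   79.6   20.5]
```

Emit:
{"name": "step_arm", "arguments": {"increments": [[0.062, 0.0085, -0.022, -0.005, -0.013], [0.062, 0, 0, -0.03, 0], [0.062, 0, 0, -0.03, 0], [0.062, 0, 0, -0.03, 0], [0.062, 0, 0, -0.015, 0], [0.062, 0, 0, -0.008, 0], [0.062, 0, 0, 0, 0], [0.062, 0, 0, 0, 0]]}}

```text
clock: 14.45
position: [0.526, -0.418, 0.006]
ee_rot: [0.696, 0.125, -0.695, 0.126]
ft_force: [-0.2, -0.3, 1.1]
grip_width: 0.724
```

Emit:
{"name": "step_arm", "arguments": {"increments": [[0.062, 0, 0, -0.002, 0], [0.062, 0, 0, -0.001, 0], [0.05, 0, 0, 0, 0], [0.05, 0, 0, 0, 0], [0.05, 0, 0, 0, 0]]}}

```text
clock: 14.87
position: [0.5256, -0.4178, 0.0024]
ee_rot: [0.696, 0.126, -0.696, 0.126]
ft_force: [-0.0, -0.6, 0.7]
grip_width: 0.587
```

Emit:
{"name": "step_arm", "arguments": {"increments": [[0.03, 0, 0, 0, 0], [0.03, 0, 0, 0, 0], [0.03, 0, 0, 0, 0], [0.03, 0, 0, 0, 0], [0.03, 0, 0, 0, 0]]}}

```text
clock: 15.28
position: [0.5258, -0.418, 0.0027]
ee_rot: [0.696, 0.125, -0.696, 0.126]
ft_force: [-0.2, 0.1, 5.1]
grip_width: 0.495
```

Emit:
{"name": "step_arm", "arguments": {"increments": [[0.03, 0, 0, 0.005, 0], [0.03, 0, 0, 0.01, 0], [0.03, 0, 0, 0.02, 0], [0.03, 0, 0, 0.03, 0], [0.03, 0, 0, 0.03, 0], [0.03, 0, 0, 0.03, 0], [0.03, 0, 0, 0, 0]]}}

```text
clock: 15.87
position: [0.5281, -0.4194, 0.1348]
ee_rot: [0.698, 0.123, -0.693, 0.128]
ft_force: [1.4, -0.2, -0.0]
grip_width: 0.493
```

```bash
python3 -c "
from h import *
held()"
```

```text
(array([ 0.5272, -0.4189,  0.1316]), -69.5) 0.4918751531440968 [ 0.28  0.83 -0.41]
(array([316., 264.]), np.int32(15167), array([ 0.5336, -0.4165,  0.1445]), array([ 527.1, -418.4,   60.1,   81. ,   21.2])) need d [-35.  353.5] turn 0.913
```

Emit:
{"name": "step_arm", "arguments": {"increments": [[0.03, -0.0029, 0.0295, 0, 0.077], [0.03, -0.0029, 0.0295, 0, 0.077], [0.03, -0.0029, 0.0295, 0, 0.077], [0.03, -0.0029, 0.0295, 0, 0.077], [0.03, -0.0029, 0.0295, 0, 0.077], [0.03, -0.0029, 0.0295, 0, 0.077], [0.03, -0.0029, 0.0295, 0, 0.077], [0.03, -0.0029, 0.0295, 0, 0.077], [0.03, -0.0029, 0.0295, 0, 0.077], [0.03, -0.0029, 0.0295, 0, 0.077], [0.03, -0.0029, 0.0295, 0, 0.077], [0.03, -0.0029, 0.0295, 0, 0.077]]}}

```text
clock: 16.92
position: [0.4896, -0.0624, 0.1264]
ee_rot: [-0.566, -0.424, 0.566, -0.424]
ft_force: [0.8, 1.0, -1.4]
grip_width: 0.491
```

Emit:
{"name": "step_arm", "arguments": {"increments": [[0.03, 0, 0, 0, 0], [0.03, 0, 0, 0, 0], [0.03, 0, 0, 0, 0]]}}

```text
clock: 17.17
position: [0.4902, -0.0643, 0.1265]
ee_rot: [-0.567, -0.422, 0.567, -0.422]
ft_force: [-0.5, -0.0, -1.6]
grip_width: 0.493
```

```bash
python3 -c "
from h import *
c,P=held(); save(c,'w4',(100,400,100,540),1.6)"
```

```text
(array([ 0.4903, -0.0648,  0.1265]), -16.68) 0.49040489454189184 [ 0.94 -0.58 -1.27]
(array([316., 264.]), np.int32(14714), array([ 0.4908, -0.0567,  0.1362]), array([488.5, -62.9,  56.8,  80.8,  72.8])) need d [ 3.6 -2. ] turn 0.012
post [321. 153.] 63 [505.5 -19.8  51.8]
post [280. 173.] 58 [474.1 -24.9  51.9]
post [361. 173.] 59 [529.  -41.2  51.6]
```

View pics/w4.png

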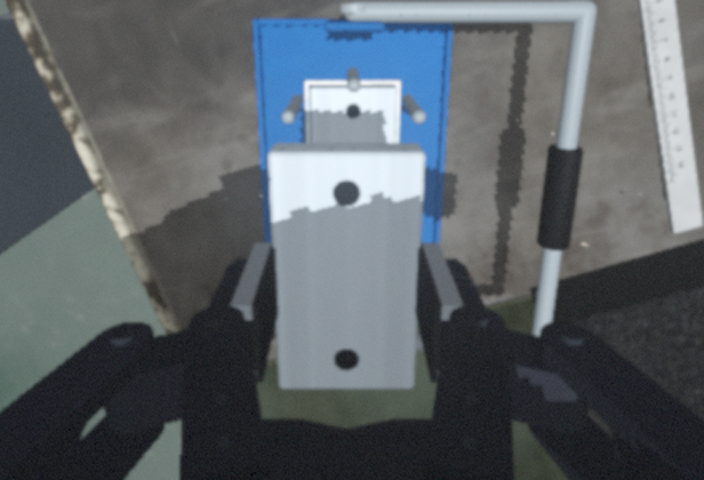

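w4 shows the second blank held squarely, above the first one in the outline. Its holes are at (row 192, col 347) and (358, 347). Lowering it.

Emit:
{"name": "step_arm", "arguments": {"increments": [[0.03, 0.0025, -0.0005, 0, 0.005], [0.03, 0, 0, -0.02, 0], [0.03, 0, 0, -0.02, 0], [0.03, 0, 0, -0.015, 0], [0.03, 0, 0, -0.015, 0], [0.03, 0, 0, -0.015, 0], [0.03, 0, 0, -0.015, 0], [0.03, 0, 0, -0.004, 0], [0.03, 0, 0, -0.002, 0], [0.03, 0, 0, 0, 0], [0.03, 0, 0, 0, 0]]}}

```text
clock: 18.13
position: [0.4936, -0.0645, 0.0215]
ee_rot: [0.566, 0.424, -0.566, 0.424]
ft_force: [-0.2, -0.2, -0.9]
grip_width: 0.491
```

Emit:
{"name": "step_arm", "arguments": {"increments": [[0.03, 0, 0, -0.0015, 0], [0.03, 0, 0, -0.001, 0], [0.03, 0, 0, -0.0005, 0], [0.03, 0, 0, 0, 0]]}}

```text
clock: 18.47
position: [0.4937, -0.0644, 0.0191]
ee_rot: [0.566, 0.424, -0.566, 0.425]
ft_force: [-3.9, 0.0, 10.7]
grip_width: 0.487
```

Emit:
{"name": "step_arm", "arguments": {"increments": [[0.03, 0, 0, 0.0008, 0], [0.03, 0, 0, 0, 0], [0.058, 0, 0, 0, 0], [0.058, 0, 0, 0, 0], [0.058, 0, 0, 0, 0], [0.058, 0, 0, 0, 0]]}}

```text
clock: 18.97
position: [0.493, -0.0642, 0.0186]
ee_rot: [0.566, 0.424, -0.566, 0.424]
ft_force: [0.1, 0.1, 1.0]
grip_width: 0.677
```

Emit:
{"name": "step_arm", "arguments": {"increments": [[0.058, 0, 0, 0.01, 0], [0.058, 0, 0, 0.02, 0], [0.058, 0, 0, 0.03, 0], [0.058, 0, 0, 0.03, 0], [0.058, 0, 0, 0.02, 0], [0.08, 0, 0, 0, 0], [0.08, 0, 0, 0, 0]]}}

```text
clock: 19.55
position: [0.4938, -0.0643, 0.1302]
ee_rot: [0.566, 0.423, -0.565, 0.425]
ft_force: [0.0, 0.6, -0.5]
grip_width: 0.925
```

```bash
python3 -c "
from h import *
pile(.022,.036)
for n in ['top']: blanks(n)"
```

```text
(array([ 0.493 , -0.0643,  0.129 ]), -16.28)
top (array([316., 202.]), np.int32(4983), array([ 0.4933, -0.0598,  0.0288]), array([492.6, -63.1,  44. ,  80.2,  73.8]))
post [316. 154.] 59 [505.4 -19.7  51.9]
post [276. 173.] 59 [474.1 -24.8  51.8]
post [356. 174.] 58 [529.1 -41.4  51.8]
post [279. 255.] 56 [455.4 -87.5  51.3]
post [352. 255.] 49 [ 510.6 -103.7   51.6]
post [315. 271.] 52 [ 479.  -109.    51.6]
 white [166.  10.] 1074 [0.4272 0.1038 0.0129] [432.8 100.5  18.1  48.2 165.1]
 white [497.  82.] 7017 [0.6591 0.0055 0.0053] [669.  -56.2  66.9 203.  101.8]
top (array([ 0.4926, -0.0642,  0.1282]), -16.27)
  [251. 160.] 161 [0.7227 0.1529 0.0113] [720.9 155.   37.7  47.8  11.4]
  [233. 185.] 374 [0.642  0.2093 0.0113] [646.7 208.1  28.5 164.6   9.9]
  [251. 190.] 636 [0.6262 0.1501 0.0113] [629.5 153.4  67.  109.7   9.3]
  [299. 180.] 210 [0.6599 0.0051 0.0058] [667.5 -19.8  64.1 122.8 110. ]
  [259. 246.] 369 [0.4497 0.121  0.0118] [450.4 122.2  47.5  79.6   9.8]
```

Emit:
{"name": "step_arm", "arguments": {"increments": [[0.08, -0.0035, 0.0155, 0, -0.093], [0.08, -0.0035, 0.0155, 0, -0.093], [0.08, -0.0035, 0.0155, 0, -0.093], [0.08, -0.0035, 0.0155, 0, -0.093], [0.08, -0.0035, 0.0155, 0, -0.093], [0.08, -0.0035, 0.0155, 0, -0.093], [0.08, -0.0035, 0.0155, 0, -0.093], [0.08, -0.0035, 0.0155, 0, -0.093], [0.08, -0.0035, 0.0155, 0, -0.093], [0.08, -0.0035, 0.0155, 0, -0.093], [0.08, -0.0035, 0.0155, 0, -0.093], [0.08, -0.0035, 0.0155, 0, -0.093]]}}

```text
clock: 20.65
position: [0.45, 0.1224, 0.1276]
ee_rot: [-0.704, -0.059, 0.705, -0.059]
ft_force: [-0.4, -0.1, -0.1]
grip_width: 0.934
```

Emit:
{"name": "step_arm", "arguments": {"increments": [[0.08, 0, 0, 0, 0], [0.08, 0, 0, 0, 0]]}}

```text
clock: 20.82
position: [0.4503, 0.1222, 0.1278]
ee_rot: [-0.704, -0.062, 0.705, -0.062]
ft_force: [-0.6, 0.5, 0.1]
grip_width: 0.938
```

```bash
python3 -c "
from h import *
blanks()"
```

```text
wrist (array([0.4506, 0.1213, 0.1279]), -80.05)
  [40. 10.] 309 [0.5544 0.3429 0.0103] [554.4 344.   11.1  13.4   9.5]
  [241.  17.] 1166 [0.5753 0.2001 0.0126] [575.5 200.3  22.7  24.8 100. ]
  [314.  17.] 3316 [0.5848 0.1489 0.0125] [584.7 148.9  22.7  67.6 100. ]
  [355. 188.] 4507 [0.4663 0.0931 0.0128] [462.5  92.2  44.1  78.9   9.7]
  [511. 201.] 592 [ 0.4758 -0.0348  0.0054] [469.5 -57.4  16.4  87.9  64.8]
```

Emit:
{"name": "step_arm", "arguments": {"increments": [[0.062, 0.012, -0.0295, -0.005, -0.004], [0.062, 0, 0, -0.03, 0], [0.062, 0, 0, -0.03, 0], [0.062, 0, 0, -0.03, 0], [0.062, 0, 0, -0.016, 0], [0.062, 0, 0, -0.008, 0], [0.062, 0, 0, 0, 0], [0.062, 0, 0, 0, 0], [0.062, 0, 0, 0, 0]]}}

```text
clock: 21.62
position: [0.464, 0.0922, 0.0108]
ee_rot: [0.705, 0.059, -0.704, 0.059]
ft_force: [-0.8, -0.2, -0.5]
grip_width: 0.726
```

Emit:
{"name": "step_arm", "arguments": {"increments": [[0.062, -0.001, 0, -0.003, 0], [0.062, 0, 0, -0.003, 0], [0.05, 0, 0, -0.002, 0], [0.05, 0, 0, 0, 0], [0.05, 0, 0, 0, 0]]}}

```text
clock: 22.03
position: [0.462, 0.0923, 0.0016]
ee_rot: [-0.705, -0.059, 0.705, -0.059]
ft_force: [0.7, 0.4, -0.4]
grip_width: 0.583
```

Emit:
{"name": "step_arm", "arguments": {"increments": [[0.03, 0, 0, 0.001, 0], [0.03, 0, 0, 0, 0], [0.03, 0, 0, 0, 0], [0.03, 0, 0, 0, 0], [0.03, 0, 0, 0, 0]]}}

```text
clock: 22.45
position: [0.462, 0.0923, 0.0026]
ee_rot: [-0.705, -0.059, 0.705, -0.059]
ft_force: [-1.2, 0.1, 0.4]
grip_width: 0.492
```

Emit:
{"name": "step_arm", "arguments": {"increments": [[0.03, 0, 0, 0.005, 0], [0.03, 0, 0, 0.01, 0], [0.03, 0, 0, 0.02, 0], [0.03, 0, 0, 0.03, 0], [0.03, 0, 0, 0.03, 0], [0.03, 0, 0, 0.03, 0], [0.03, 0, 0, 0, 0]]}}

```text
clock: 23.03
position: [0.465, 0.0934, 0.1338]
ee_rot: [0.708, 0.059, -0.702, 0.059]
ft_force: [1.2, -0.5, -0.5]
grip_width: 0.492
```

```bash
python3 -c "
from h import *
held()"
```

```text
(array([0.464 , 0.0928, 0.1312]), -80.44) 0.49060267269523966 [-0.47  0.24 -2.79]
(array([316., 263.]), np.int32(15035), array([0.4718, 0.0954, 0.1441]), array([465. ,  94.5,  59.2,  80. ,   9.9])) need d [  27.1 -159.4] turn 1.11
post [517. 159.] 69 [529.  -40.3  51.5]
post [440. 168.] 29 [513.8  12.6  53.1]
post [442. 180.] 47 [505.1   8.   52.3]
post [477. 186.] 65 [505.4 -18.6  51.4]
post [590. 197.] 75 [ 510.5 -103.7   51.1]
post [470. 226.] 60 [474.2 -23.7  51.4]
post [579. 237.] 73 [ 479.4 -108.4   51.1]
post [540. 260.] 68 [455.6 -87.2  50.9]
```

Emit:
{"name": "step_arm", "arguments": {"increments": [[0.03, 0.0025, -0.0131, 0, 0.093], [0.03, 0.0025, -0.0131, 0, 0.093], [0.03, 0.0025, -0.0131, 0, 0.093], [0.03, 0.0025, -0.0131, 0, 0.093], [0.03, 0.0025, -0.0131, 0, 0.093], [0.03, 0.0025, -0.0131, 0, 0.093], [0.03, 0.0025, -0.0131, 0, 0.093], [0.03, 0.0025, -0.0131, 0, 0.093], [0.03, 0.0025, -0.0131, 0, 0.093], [0.03, 0.0025, -0.0131, 0, 0.093], [0.03, 0.0025, -0.0131, 0, 0.093], [0.03, 0.0025, -0.0131, 0, 0.093]]}}

```text
clock: 24.08
position: [0.4915, -0.0654, 0.127]
ee_rot: [-0.565, -0.425, 0.566, -0.424]
ft_force: [-0.5, 0.1, -1.0]
grip_width: 0.498
```

Emit:
{"name": "step_arm", "arguments": {"increments": [[0.03, 0, 0, 0, 0], [0.03, 0, 0, 0, 0], [0.03, 0, 0, 0, 0]]}}

```text
clock: 24.33
position: [0.4917, -0.0639, 0.1273]
ee_rot: [-0.567, -0.423, 0.567, -0.422]
ft_force: [-0.3, 0.4, -0.2]
grip_width: 0.494
```

```bash
python3 -c "
from h import *
c,P=held()"
```

```text
(array([ 0.4918, -0.0638,  0.1275]), -16.57) 0.4906856831491495 [-0.19  1.57 -1.16]
(array([316., 263.]), np.int32(14854), array([ 0.4925, -0.0555,  0.1375]), array([490.4, -61.6,  57.1,  80.3,  73.5])) need d [ 1.7 -3.3] turn 0.0
post [319. 154.] 60 [505.5 -19.9  51.8]
post [279. 174.] 59 [474.1 -24.9  52. ]
post [359. 174.] 58 [529.  -41.2  52. ]
```

Emit:
{"name": "step_arm", "arguments": {"increments": [[0.03, 0.001, -0.002, 0, 0], [0.03, 0, 0, -0.02, 0], [0.03, 0, 0, -0.02, 0], [0.03, 0, 0, -0.015, 0], [0.03, 0, 0, -0.015, 0], [0.03, 0, 0, -0.015, 0], [0.03, 0, 0, -0.007, 0], [0.03, 0, 0, -0.002, 0], [0.03, 0, 0, 0, 0], [0.03, 0, 0, 0, 0]]}}

```text
clock: 25.22
position: [0.4935, -0.0667, 0.0343]
ee_rot: [0.567, 0.423, -0.566, 0.423]
ft_force: [0.1, -0.2, -1.3]
grip_width: 0.496
```

Emit:
{"name": "step_arm", "arguments": {"increments": [[0.03, 0, 0.001, -0.0015, 0], [0.03, 0, 0, -0.001, 0], [0.03, 0, 0, -0.001, 0], [0.03, 0, 0, 0, 0]]}}

```text
clock: 25.55
position: [0.4934, -0.0659, 0.0306]
ee_rot: [0.567, 0.423, -0.566, 0.423]
ft_force: [-1.8, 0.3, 3.0]
grip_width: 0.492
```

Emit:
{"name": "step_arm", "arguments": {"increments": [[0.03, 0, 0, 0, 0], [0.058, 0, 0, 0, 0], [0.058, 0, 0, 0, 0], [0.058, 0, 0, 0, 0], [0.058, 0, 0, 0, 0]]}}

```text
clock: 25.97
position: [0.493, -0.0659, 0.0301]
ee_rot: [0.567, 0.423, -0.567, 0.423]
ft_force: [-0.4, -0.3, -0.4]
grip_width: 0.678
```

Emit:
{"name": "step_arm", "arguments": {"increments": [[0.058, 0, 0, 0.01, 0], [0.058, 0, 0, 0.02, 0], [0.058, 0, 0, 0.03, 0], [0.058, 0, 0, 0.03, 0], [0.058, 0, 0, 0.03, 0], [0.058, 0, 0, 0.01, 0], [0.08, 0, 0, 0, 0]]}}

```text
clock: 26.55
position: [0.4947, -0.066, 0.1636]
ee_rot: [0.568, 0.422, -0.565, 0.425]
ft_force: [-0.5, 1.3, -0.4]
grip_width: 0.8
```

```bash
python3 - <<'E'
from h import *
pile(.034,.047,'w5')
for n in ["top","scene"]: 
    blanks(n)
c=camera("scene"); save(c,"s1")
c=camera("wrist"); P=cloud(c)
hsv=cv2.cvtColor(c["color"],cv2.COLOR_RGB2HSV)
m=(hsv[...,2]<70)&(P[...,2]>.055)&(P[...,2]<.08)&(P[...,0]>.5)&(P[...,0]<.65)
n,l,s,ce=cv2.connectedComponentsWithStats(m.astype(np.uint8))
for i in range(1,n):
    if s[i,4]>60: q=P[l==i]; print("sleeve",np.round(ce[i]),s[i,4],np.round(q.mean(0)*1000,1),np.round(rect(q),1),np.round(q[:,2].max(),4))
m=(P[...,2]>.05)&(P[...,2]<.08)&(P[...,0]>.55)&(P[...,0]<.62)&(P[...,1]>-.25)&(P[...,1]<.08)
q=P[m]; print("bar",np.round(rect(q),1))
E
```

```text
(array([ 0.4937, -0.066 ,  0.1615]), -16.51)
top (array([314., 194.]), np.int32(4309), array([ 0.4935, -0.0606,  0.0408]), array([492.8, -63.8,  43.8,  79.6,  73.5]))
post [314. 146.] 43 [505.7 -19.9  52. ]
post [279. 163.] 47 [474.1 -25.   51.8]
post [349. 163.] 42 [529.2 -41.2  52.1]
post [281. 237.] 40 [455.8 -87.6  51.3]
post [346. 237.] 40 [ 510.6 -104.    51.4]
post [314. 251.] 38 [ 479.1 -109.    51.5]
post [314. 276.] 130 [ 472.3 -132.4   52.6]
 white [474.  85.] 5578 [0.6591 0.0034 0.0053] [669.3 -55.4  67.4 201.6 102.4]
top (array([ 0.4929, -0.066 ,  0.1601]), -16.51)
  [251. 160.] 161 [0.7228 0.153  0.0112] [720.8 154.4  37.8  48.3  13.6]
  [233. 185.] 374 [0.642  0.2092 0.0113] [645.8 209.9  28.7 162.8   7.8]
  [251. 190.] 633 [0.626  0.1499 0.0113] [629.8 153.6  66.5 110.5   9.8]
  [308. 180.] 279 [ 0.6632 -0.0078  0.006 ] [648.  -58.9  66.5 201.9  85. ]
scene (array([ 0.4925, -0.0659,  0.1594]), -16.5)
  [282. 249.] 326 [0.6592 0.0036 0.0059] [668.5 -56.8  61.7 202.2 101.5]
sleeve [428. 211.] 589 [574.9 -91.   68.6] [576.9 -89.5  11.9  44.4  73.9] 0.0723
bar [581.5 -69.2  51.6 147.   94.8]
```

View pics/w5.png

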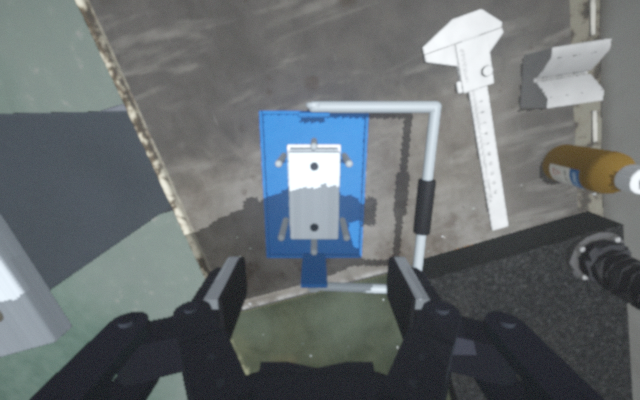

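View pics/s1.png

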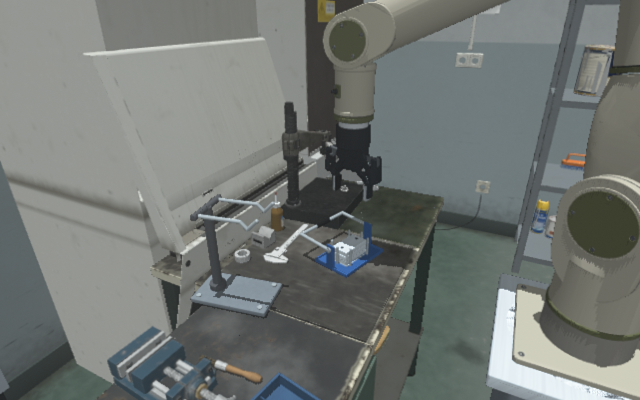

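w5 and s1 show all three blanks piled squarely between the posts: the top face is at 40.8 mm (40 expected), 1 mm off centre, and no other blank is in sight. The sleeve is at (row 205, col 425). Now the bail.

Emit:
{"name": "step_arm", "arguments": {"increments": [[0.05, 0.0285, -0.008, 0, 0], [0.05, 0.0285, -0.008, 0, 0], [0.05, 0.0285, -0.008, 0, 0], [0.05, 0, 0, -0.02, 0], [0.05, 0, 0, -0.03, 0], [0.05, 0, 0, -0.03, 0], [0.05, 0, 0, -0.02, 0], [0.05, 0, 0, -0.01, 0], [0.05, 0, 0, -0.005, 0], [0.05, 0, 0, 0, 0], [0.05, 0, 0, 0, 0]], "force": 40}}

```text
clock: 27.72
position: [0.5791, -0.0898, 0.046]
ee_rot: [0.567, 0.423, -0.566, 0.423]
ft_force: [-0.4, 0.1, 0.2]
grip_width: 0.586
```

```bash
python3 - <<'E'
from h import *
c=camera("wrist"); save(c,"w6",(100,400,100,540),1.6); print(yaw())
E
```

```text
(array([ 0.5794, -0.0899,  0.0464]), -16.5)
```

View pics/w6.png

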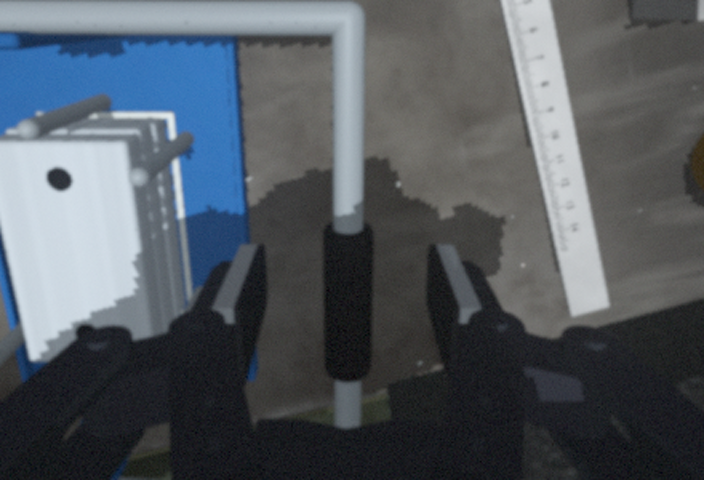

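w6 shows the sleeve centred between the open pads, at (row 300, col 347). Closing and swinging it up.

Emit:
{"name": "step_arm", "arguments": {"increments": [[0.005, 0, 0, 0, 0], [0.005, 0, 0, 0, 0], [0.005, 0, 0, 0, 0], [0.005, 0, 0, 0, 0], [0.005, 0, 0, 0, 0], [0.005, 0, 0, 0, 0], [0.005, 0, 0, 0, 0]]}}

```text
clock: 28.35
position: [0.5791, -0.09, 0.0455]
ee_rot: [0.567, 0.423, -0.566, 0.423]
ft_force: [3.2, -0.7, 0.7]
grip_width: 0.147
```

Emit:
{"name": "step_arm", "arguments": {"increments": [[0.005, -0.0014, 0.0004, 0.0107, 0], [0.005, -0.0027, 0.0008, 0.0104, 0], [0.005, -0.0038, 0.0011, 0.01, 0], [0.005, 0, 0, 0, 0]]}}

```text
clock: 28.68
position: [0.5704, -0.0872, 0.0785]
ee_rot: [0.567, 0.423, -0.566, 0.424]
ft_force: [-0.2, 0.7, -0.6]
grip_width: 0.149
```

Emit:
{"name": "step_arm", "arguments": {"increments": [[0.005, -0.005, 0.0015, 0.0095, 0], [0.005, -0.006, 0.0018, 0.0088, 0], [0.005, -0.007, 0.0021, 0.008, 0], [0.005, -0.0078, 0.0023, 0.007, 0], [0.005, -0.0086, 0.0025, 0.006, 0], [0.005, 0, 0, 0, 0]]}}

```text
clock: 29.18
position: [0.5353, -0.077, 0.1171]
ee_rot: [0.567, 0.423, -0.566, 0.424]
ft_force: [0.9, -0.3, 1.8]
grip_width: 0.157
```

Emit:
{"name": "step_arm", "arguments": {"increments": [[0.005, -0.0092, 0.0027, 0.0049, 0], [0.005, -0.0097, 0.0029, 0.0037, 0], [0.005, -0.01, 0.003, 0.0025, 0], [0.005, -0.0085, 0.0025, 0.001, 0], [0.005, -0.006, 0.0018, 0.0002, 0], [0.005, 0, 0, 0, 0], [0.005, 0, 0, 0, 0]]}}

```text
clock: 29.77
position: [0.4933, -0.0647, 0.1291]
ee_rot: [0.567, 0.422, -0.566, 0.424]
ft_force: [-0.7, -2.8, 10.0]
grip_width: 0.145
```

```bash
python3 - <<'E'
from h import *
print(yaw(),np.round(monitor.get_obs()["ft_force"],2))
c=camera("scene"); P=cloud(c); save(c,"s2",(160,320,200,440),3)
for x in comps(c,P,(95,90,60),(125,255,255),-.01,.02,300,6000): print(" blue",*x)
c=camera("wrist"); P=cloud(c)
for x in comps(c,P,(100,110,60),(122,255,255),-.01,.02,300,60000): print("pan",*x)
E
```

```text
(array([ 0.4933, -0.0647,  0.1291]), -16.5) [-0.66 -2.78 10.03]
 blue [351. 261.] 669 [ 0.4639 -0.0267  0.006 ] [494.1 -67.1 109.6 151.6  73.8]
 blue [283. 391.] 751 [0.4423 0.3381 0.0048] [432.1 340.8  43.8  91.3  26.4]
pan [273. 175.] 4548 [ 0.4607 -0.024   0.0051] [461.5 -58.8  44.5 152.   73.7]
pan [356. 175.] 4438 [ 0.5302 -0.0496  0.0051] [519.4 -72.6  39.7 146.8  73.6]
```

View pics/s2.png

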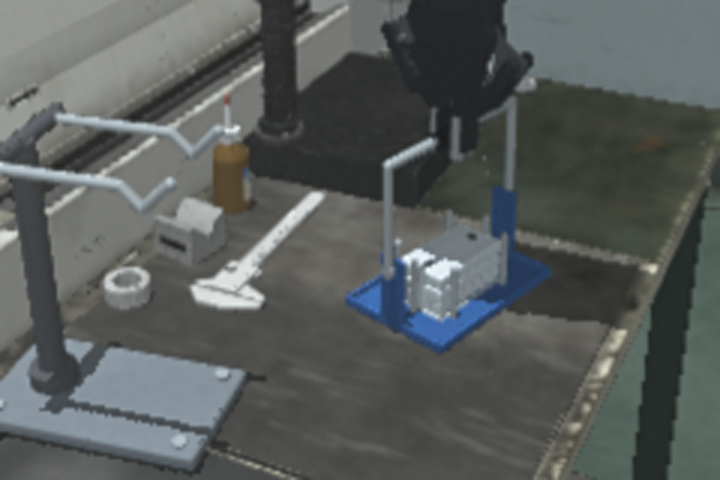

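s2 shows the bail upright with the pan still flat on the bench and the pile square between its posts, the hook on the left. I'll hold it there briefly, then fit the hook.

Emit:
{"name": "step_arm", "arguments": {"increments": [[0.005, 0, 0, 0.0005, 0], [0.005, 0, 0, 0.0005, 0], [0.005, 0, 0, 0, 0], [0.005, 0, 0, 0, 0], [0.005, 0, 0, 0, 0]], "force": 80}}

```text
clock: 30.28
position: [0.493, -0.0646, 0.1293]
ee_rot: [0.567, 0.423, -0.567, 0.423]
ft_force: [-0.6, -1.8, 7.4]
grip_width: 0.135
```

```bash
python3 - <<'E'
from h import *
from scipy.optimize import minimize
for n in ["top","scene"]:
    c=camera(n); P=cloud(c)
    with np.errstate(invalid="ignore"):
        m=(P[...,2]>.185)&(P[...,2]<.235)&(P[...,0]>.5)&(P[...,0]<.8)&(P[...,1]>.08)&(P[...,1]<.30)
        b=(P[...,2]>.006)&(P[...,2]<.018)&(P[...,0]>.5)&(P[...,0]<.82)&(P[...,1]>.05)&(P[...,1]<.32)
    q=P[m]*1000; 
    # search yaw: prongs at y=+-38; cross bar excluded by fit on robust cost
    best=None
    for a in np.radians(np.arange(0,20,.5)):
        x=q[:,0]*np.cos(a)+q[:,1]*np.sin(a); y=-q[:,0]*np.sin(a)+q[:,1]*np.cos(a)
        for y0 in np.arange(y.min()+30,y.max()-30,1):
            s=np.minimum(abs(abs(y-y0)-38),8).mean()
            if best is None or s<best[0]: best=(s,a,y0)
    s,a,y0=best; x=q[:,0]*np.cos(a)+q[:,1]*np.sin(a); y=-q[:,0]*np.sin(a)+q[:,1]*np.cos(a)-y0
    pr=abs(abs(y)-38)<6
    print(n,"yaw",np.degrees(a),"n",pr.sum(),"xrange",np.percentile(x,[0,1,99,100]),"cost",s)
    for side in (-1,1):
        k=pr&(y*side>0); print(" side",side,[ (int(xx),round(float(np.percentile(q[k&(abs(x-xx)<4),2],80)),0)) for xx in np.arange(x.min(),x.min()+60,7) if (k&(abs(x-xx)<4)).sum()>2])
    for off in (24,27):
        xs=x[pr].min()+off; print(" seat",off,np.round([xs*np.cos(a)-y0*np.sin(a),xs*np.sin(a)+y0*np.cos(a)],1))
    B=P[b]*1000; 
    nn,l,st,ce=cv2.connectedComponentsWithStats(b.astype(np.uint8)); i=1+st[1:,4].argmax(); r=rect(P[l==i]); print(" base",st[i,4],np.round(r,1),"seat from base",np.round([r[0]-60*np.cos(np.radians(r[4])),r[1]-60*np.sin(np.radians(r[4]))],1))
E
```

```text
top yaw 10.0 n 319 xrange [591.4820098  594.80332066 727.98924476 730.14511763] cost 4.076903876547525
 side -1 [(591, 214.0), (598, 213.0), (605, 209.0), (612, 203.0), (619, 203.0), (626, 207.0), (633, 209.0), (640, 209.0), (647, 211.0)]
 side 1 [(591, 215.0), (598, 214.0), (605, 208.0), (612, 204.0), (619, 201.0), (626, 209.0), (633, 210.0), (640, 211.0), (647, 211.0)]
 seat 24 [596.3 162.5]
 seat 27 [599.3 163. ]
 base 1337 [655.  173.5 100.2 172.1   9.8] seat from base [595.9 163.2]
scene yaw 10.5 n 588 xrange [591.05475483 592.74619142 723.98270693 727.71422183] cost 3.319000522278096
 side -1 [(591, 215.0), (598, 214.0), (605, 207.0), (612, 199.0), (619, 202.0), (626, 209.0), (633, 210.0), (640, 210.0), (647, 211.0)]
 side 1 [(591, 216.0), (598, 215.0), (605, 208.0), (612, 199.0), (619, 202.0), (626, 210.0), (633, 211.0), (640, 211.0), (647, 210.0)]
 seat 24 [594.7 166.3]
 seat 27 [597.7 166.8]
 base 2280 [653.7 175.  103.2 171.3   9.7] seat from base [594.6 164.9]
```

Both cameras agree on the hook: seat (0.596, 0.1645), yaw 9.9°, prong dip at the expected height. Lifting slightly first.

Emit:
{"name": "step_arm", "arguments": {"increments": [[0.005, 0, 0, 0.002, 0], [0.005, 0, 0, 0.004, 0], [0.005, 0, 0, 0.006, 0], [0.005, 0, 0, 0.006, 0], [0.005, 0, 0, 0.006, 0], [0.005, 0, 0, 0.003, 0], [0.005, 0, 0, 0.001, 0], [0.005, 0, 0, 0, 0], [0.005, 0, 0, 0, 0]], "force": 100}}

```text
clock: 31.13
position: [0.4927, -0.0645, 0.1567]
ee_rot: [-0.567, -0.423, 0.567, -0.423]
ft_force: [-0.6, 0.1, -6.5]
grip_width: 0.13
```

```bash
cat >> h.py <<'E'
def pan():
    c=camera("wrist"); P=cloud(c); o=monitor.get_obs(); print(yaw(),o["grip_width"],np.round(o["ft_force"],2))
    pz=o["position"][2]-.129
    hsv=cv2.cvtColor(c["color"],cv2.COLOR_RGB2HSV)
    m=(cv2.inRange(hsv,(100,110,60),(122,255,255))>0)
    with np.errstate(invalid="ignore"): m&=(P[...,2]<pz+.012)&(np.linalg.norm(P[...,:2]-o["position"][:2],axis=2)<.11)
    q=P[m]; A=np.c_[q[:,:2]-o["position"][:2],np.ones(len(q))]; k=np.linalg.lstsq(A,q[:,2],rcond=None)[0]
    y=np.radians(yaw()[1]); print("pan n",len(q),"z",k[2]," slope x",k[0]*np.cos(y)+k[1]*np.sin(y)," slope y",-k[0]*np.sin(y)+k[1]*np.cos(y), rect(q))
    return c,P
E
python3 -c "
from h import *
c,P=pan(); save(c,'w7')"
```

```text
(array([ 0.4926, -0.0645,  0.1566]), -16.5) 0.1286125976433203 [-0.   -0.45 -5.66]
pan n 9111 z 0.03260823303578367  slope x 0.013668573119741678  slope y -0.0016795612233335903 (486.1072082519531, -74.15928649902344, 107.82845306396484, 167.898193359375, 73.44152069091797)
```

Emit:
{"name": "step_arm", "arguments": {"increments": [[0.005, 0.0007, 0.0033, 0, 0.007], [0.005, 0.0013, 0.0066, 0, 0.014], [0.005, 0.0022, 0.011, 0, 0.0233], [0.005, 0.0022, 0.011, 0, 0.0233], [0.005, 0.0022, 0.011, 0, 0.0233], [0.005, 0.0022, 0.011, 0, 0.0233], [0.005, 0.0022, 0.011, 0, 0.0233], [0.005, 0.0022, 0.011, 0, 0.0233], [0.005, 0.0022, 0.011, 0, 0.0233], [0.005, 0.0022, 0.011, 0, 0.0233], [0.005, 0.0022, 0.011, 0, 0.0233], [0.005, 0.0022, 0.011, 0, 0.0233]]}}

```text
clock: 32.18
position: [0.5171, 0.0565, 0.1568]
ee_rot: [0.508, 0.492, -0.508, 0.492]
ft_force: [-0.1, -0.3, -5.8]
grip_width: 0.132
```

Emit:
{"name": "step_arm", "arguments": {"increments": [[0.005, 0.0022, 0.011, 0, 0.0233], [0.005, 0.0022, 0.011, 0, 0.0233], [0.005, 0.0022, 0.011, 0, 0.0233], [0.005, 0.0022, 0.011, 0, 0.0233], [0.005, 0.0022, 0.011, 0, 0.0233], [0.005, 0.0022, 0.011, 0, 0.0233], [0.005, 0.0022, 0.011, 0, 0.0233], [0.005, 0.0022, 0.011, 0, 0.0233], [0.005, 0.0015, 0.0066, 0, 0.014], [0.005, 0.0007, 0.0033, 0, 0.007], [0.005, 0, 0, 0, 0], [0.005, 0, 0, 0, 0]]}}

```text
clock: 33.18
position: [0.5367, 0.153, 0.1567]
ee_rot: [0.455, 0.541, -0.455, 0.541]
ft_force: [0.3, -1.2, -6.8]
grip_width: 0.129
```

```bash
python3 -c "
from h import *
c,P=pan(); save(c,'w8')"
```

```text
(array([0.5367, 0.1526, 0.1567]), 9.88) 0.1228029636311185 [ 1.12 -0.66 -5.79]
pan n 9133 z 0.032321737209731  slope x 0.0429775067037221  slope y 0.0015588468311316089 (541.4002075195312, 143.105224609375, 114.1973876953125, 167.59864807128906, 100.44613647460938)
```

View pics/w8.png

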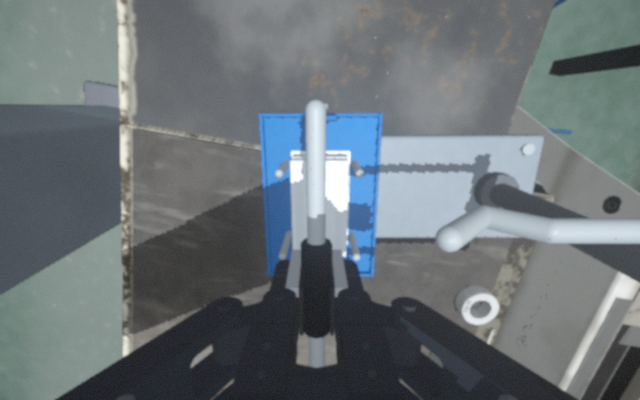

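w8 shows the carrier hanging level with the pile in place, and the +y prong's upturned tip ahead at (row 238, col 445). I'll check that prong against the estimate.

```bash
python3 - <<'E'
from h import *
c=camera("wrist"); P=cloud(c)*1000; a=np.radians(9.9); s=np.array([596,164.5])
X=(P[...,0]-s[0])*np.cos(a)+(P[...,1]-s[1])*np.sin(a); Y=-(P[...,0]-s[0])*np.sin(a)+(P[...,1]-s[1])*np.cos(a)
with np.errstate(invalid="ignore"): m=(P[...,2]>180)&(P[...,2]<225)&(X>-45)&(X<90)&(Y>0)&(Y<70)
m[:, :400]=False
for x0 in range(-35,60,6):
    k=m&(abs(X-x0)<3)
    if k.sum()>5: print(x0,k.sum(),"Y",np.round(np.percentile(Y[k],[5,50,95]),1),"ztop",np.round(np.percentile(P[...,2][k],95),1))
b=(P[...,2]>150)&(P[...,2]<200)&(X<-40)&(X>-80)&(abs(Y)<100)
k=b&(np.arange(640)[None]<360)&(np.arange(400)[:,None]<340); print("bar",np.round(np.percentile(X[k],[5,50,95]),1),np.percentile(Y[k],[1,99]),np.percentile(P[...,2][k],[50,95]))
h=cv2.cvtColor(c["color"],cv2.COLOR_RGB2HSV)[...,2]<60
k=b&h&(np.arange(640)[None]<335)&(np.arange(640)[None]>300); print("sleeve",np.percentile(X[k],[5,50,95]),np.percentile(Y[k],[1,99]))
E
```

```text
-35 247 Y [ 1.4  9.3 12.3] ztop 215.1
-29 1162 Y [ 1.4 11.3 13. ] ztop 223.4
-23 1275 Y [10.8 12.  42.9] ztop 224.1
-17 755 Y [11.  12.2 43.4] ztop 224.2
-11 344 Y [11.2 41.9 43.5] ztop 224.1
-5 254 Y [38.7 42.4 43.6] ztop 203.4
1 597 Y [36.8 40.8 43.4] ztop 202.9
7 760 Y [36.8 40.8 43.5] ztop 208.8
13 575 Y [36.9 41.1 43.6] ztop 210.8
19 503 Y [37.2 41.3 43.6] ztop 210.8
25 499 Y [37.1 41.2 43.7] ztop 210.9
31 504 Y [37.1 41.2 43.6] ztop 210.8
37 280 Y [36.8 41.4 43.7] ztop 210.7
bar [-74.4 -61.4 -49.3] [-23.26055323  77.04491497] [178.63434323 194.49812039]
sleeve [-66.92326813 -61.36566599 -55.30167242] [-23.01996045  20.25341795]
```

Emit:
{"name": "step_arm", "arguments": {"increments": [[0.005, 0, 0.001, 0.003, 0], [0.005, 0, 0.001, 0.006, 0], [0.005, 0, 0, 0.008, 0], [0.005, 0, 0, 0.009, 0], [0.005, 0, 0, 0.009, 0], [0.005, 0, 0, 0.009, 0], [0.005, 0, 0, 0.008, 0], [0.005, 0, 0, 0.005, 0], [0.005, 0, 0, 0.003, 0], [0.005, 0, 0, 0, 0], [0.005, 0, 0, 0, 0]]}}

```text
clock: 34.2
position: [0.5365, 0.1552, 0.2166]
ee_rot: [0.455, 0.541, -0.455, 0.541]
ft_force: [1.0, 0.1, -6.1]
grip_width: 0.125
```

Emit:
{"name": "step_arm", "arguments": {"increments": [[0.005, 0.002, 0.0003, 0, 0], [0.005, 0.004, 0.0007, 0, 0], [0.005, 0.006, 0.0011, 0, 0], [0.005, 0.007, 0.0012, 0, 0], [0.005, 0.007, 0.0012, 0, 0], [0.005, 0, 0, 0, 0]]}}

```text
clock: 34.7
position: [0.564, 0.1599, 0.2164]
ee_rot: [0.455, 0.542, -0.455, 0.541]
ft_force: [0.2, -0.2, -6.5]
grip_width: 0.13
```

Emit:
{"name": "step_arm", "arguments": {"increments": [[0.005, 0.005, 0.0009, 0, 0], [0.005, 0.007, 0.0012, 0, 0], [0.005, 0.007, 0.0012, 0, 0], [0.005, 0.006, 0.0011, 0, 0], [0.005, 0.004, 0.0007, 0, 0], [0.005, 0.002, 0.0003, 0, 0], [0.005, 0.001, 0.0002, 0, 0], [0.005, 0, 0, 0, 0], [0.005, 0, 0, 0, 0]]}}

```text
clock: 35.45
position: [0.5946, 0.1655, 0.2169]
ee_rot: [0.455, 0.541, -0.455, 0.541]
ft_force: [0.7, -0.0, -5.8]
grip_width: 0.13
```

```bash
python3 - <<'E'
from h import *
c,P=pan()
c=camera("scene"); save(c,"s3",(150,320,160,320),4)
E
```

```text
(array([0.5945, 0.1655, 0.2169]), 9.94) 0.12771060091574898 [ 0.38 -0.63 -6.34]
pan n 7556 z 0.09082256852080736  slope x 0.11222317935710066  slope y 0.006559636323807776 (609.9691772460938, 157.74557495117188, 137.70828247070312, 167.9607391357422, 100.71473979949951)
```

View pics/s3.png

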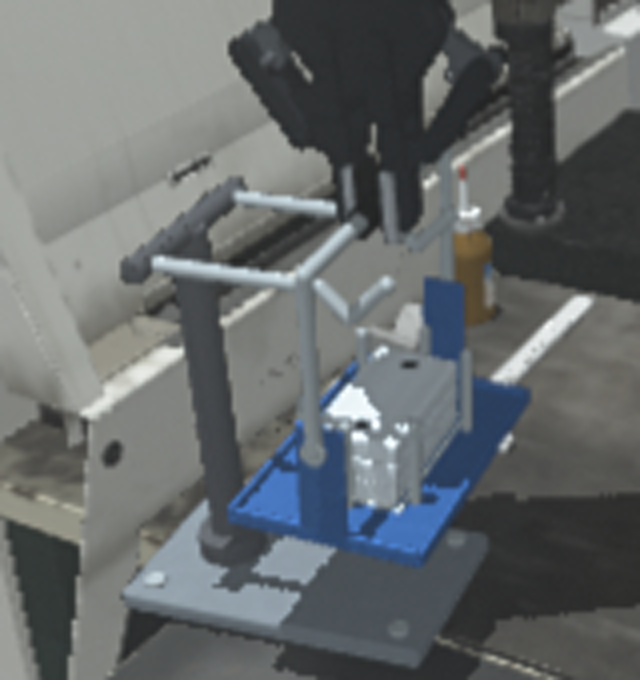

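s3 shows the bar poised above the prongs' dips with the pile square. I'll recheck the tilt, using only points on the pan.

```bash
cat >> h.py <<'E'
def tilt(zlo,zhi):
    for n in ["wrist","scene"]:
        c=camera(n); P=cloud(c); o=monitor.get_obs()
        m=cv2.inRange(cv2.cvtColor(c["color"],cv2.COLOR_RGB2HSV),(100,110,50),(122,255,255))>0
        with np.errstate(invalid="ignore"): m&=(P[...,2]>zlo)&(P[...,2]<zhi)&(np.linalg.norm(P[...,:2]-[.596,.1645],axis=2)<.11)
        for white in (0,1):
            if white:
                m=cv2.inRange(cv2.cvtColor(c["color"],cv2.COLOR_RGB2HSV),(0,0,100),(180,60,255))>0
                with np.errstate(invalid="ignore"): m&=(P[...,2]>zlo+.025)&(P[...,2]<zhi+.04)&(np.linalg.norm(P[...,:2]-[.596,.1645],axis=2)<.045)
            q=P[m]; a=np.radians(9.9); d=q[:,:2]-[.596,.1645]
            x=d[:,0]*np.cos(a)+d[:,1]*np.sin(a); y=-d[:,0]*np.sin(a)+d[:,1]*np.cos(a)
            A=np.c_[x,y,np.ones(len(q))]; w=np.ones(len(q))>0
            for _ in range(6):
                k=np.linalg.lstsq(A[w],q[w,2],rcond=None)[0]; r=q[:,2]-A@k; w=abs(r)<max(.002,1.5*np.median(abs(r)))
            print(n,"white" if white else "blue",w.sum(),len(q),"slope",np.round(k,3),"x",np.round(np.percentile(x[w]*1e3,[2,98])),"y",np.round(np.percentile(y[w]*1e3,[2,98])))
E
python3 -c "
from h import *
tilt(.07,.115)"
```

```text
wrist blue 6699 8205 slope [0.034 0.001 0.092] x [-45.  48.] y [-63.  70.]
wrist white 2641 3136 slope [0.034 0.001 0.128] x [-21.  22.] y [-31.  41.]
scene blue 708 1075 slope [ 0.003 -0.002  0.093] x [-53.  44.] y [-71.  73.]
scene white 457 807 slope [ 0.018 -0.006  0.129] x [-25.  18.] y [-37.  39.]
```

Emit:
{"name": "step_arm", "arguments": {"increments": [[0.005, 0.0005, 0, -0.003, 0], [0.005, 0.0005, 0, -0.005, 0], [0.005, 0, 0, -0.006, 0], [0.005, 0, 0, -0.006, 0], [0.005, 0, 0, -0.005, 0], [0.005, 0, 0, -0.003, 0], [0.005, 0, 0, -0.002, 0], [0.005, 0, 0, 0, 0], [0.005, 0, 0, 0, 0]]}}

```text
clock: 36.4
position: [0.5956, 0.1655, 0.1869]
ee_rot: [0.455, 0.541, -0.455, 0.541]
ft_force: [0.6, -0.6, -5.3]
grip_width: 0.128
```

Emit:
{"name": "step_arm", "arguments": {"increments": [[0.005, 0, 0, -0.0015, 0], [0.005, 0, 0, -0.0015, 0], [0.005, 0, 0, -0.001, 0], [0.005, 0, 0, 0, 0], [0.005, 0, 0, 0, 0]]}}

```text
clock: 36.82
position: [0.5959, 0.1656, 0.1854]
ee_rot: [0.455, 0.541, -0.454, 0.542]
ft_force: [-7.0, -4.2, 13.1]
grip_width: 0.128
```

Emit:
{"name": "step_arm", "arguments": {"increments": [[0.005, -0.001, -0.0005, 0.001, 0], [0.005, -0.0005, 0, 0.0005, 0], [0.005, 0, 0, 0, 0], [0.005, 0, 0, 0, 0]], "force": 40}}

```text
clock: 37.15
position: [0.5955, 0.1655, 0.1857]
ee_rot: [0.456, 0.541, -0.454, 0.542]
ft_force: [5.6, 1.7, 4.9]
grip_width: 0.127
```

Emit:
{"name": "step_arm", "arguments": {"increments": [[0.005, 0.0007, 0, 0.0005, 0], [0.005, 0, 0, 0, 0], [0.013, 0, 0, 0, 0], [0.016, 0, 0, 0, 0], [0.02, 0, 0, 0, 0], [0.03, 0, 0, 0, 0], [0.04, 0, 0, 0, 0], [0.04, 0, 0, 0, 0]]}}

```text
clock: 37.82
position: [0.5946, 0.1647, 0.1845]
ee_rot: [0.455, 0.542, -0.455, 0.541]
ft_force: [-0.1, -1.2, -0.4]
grip_width: 0.471
```

```bash
python3 -c "
from h import *
tilt(.04,.085); o=monitor.get_obs(); print(yaw(),np.round(o['ft_force'],2),o['grip_width'])
c=camera('wrist'); save(c,'w9')
c=camera('scene'); save(c,'s4',(150,320,160,320),4)"
```

```text
wrist blue 6855 8245 slope [0.007 0.001 0.061] x [-47.  45.] y [-68.  70.]
wrist white 2668 3160 slope [0.007 0.    0.097] x [-23.  20.] y [-35.  40.]
scene blue 709 1109 slope [ 0.008 -0.002  0.062] x [-51.  46.] y [-71.  73.]
scene white 474 814 slope [ 0.021 -0.003  0.098] x [-24.  19.] y [-38.  38.]
(array([0.5947, 0.1648, 0.1846]), 9.94) [-0.6   0.27 -0.05] 0.4644354603125255
```

View pics/s4.png

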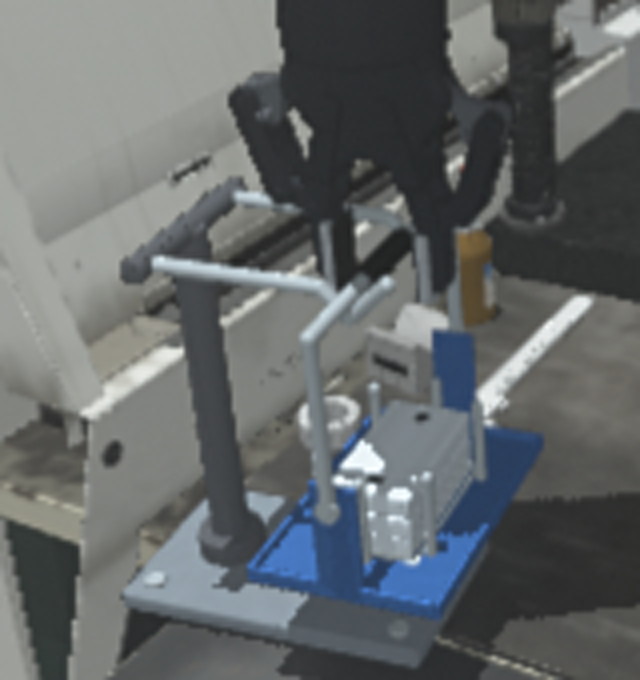

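s4 shows the carrier hanging level by its bar in both dips, fingers open and free; the pan floor is at 61 mm (57 + 4 expected). Retreating straight up.

Emit:
{"name": "step_arm", "arguments": {"increments": [[0.04, 0, 0, 0.005, 0], [0.04, 0, 0, 0.01, 0], [0.04, 0, 0, 0.015, 0], [0.04, 0, 0, 0.02, 0], [0.04, 0, 0, 0.02, 0], [0.04, 0, 0, 0.02, 0], [0.04, 0, 0, 0.02, 0], [0.04, 0, 0, 0.01, 0], [0.04, 0, 0, 0, 0], [0.04, 0, 0, 0, 0], [0.04, 0, 0, 0, 0], [0.04, 0, 0, 0, 0]]}}

```text
clock: 39.02
position: [0.5945, 0.1646, 0.3035]
ee_rot: [0.454, 0.542, -0.455, 0.541]
ft_force: [0.2, -0.3, -0.1]
grip_width: 0.468
```

```bash
python3 - <<'E'
from h import *
tilt(.04,.085); o=monitor.get_obs(); print(yaw(),np.round(o['ft_force'],2))
c=camera("wrist"); P=cloud(c)*1000; save(c,"w10"); a=np.radians(9.9); s=np.array([596,164.5])
X=(P[...,0]-s[0])*np.cos(a)+(P[...,1]-s[1])*np.sin(a); Y=-(P[...,0]-s[0])*np.sin(a)+(P[...,1]-s[1])*np.cos(a); Z=P[...,2]
v=cv2.cvtColor(c["color"],cv2.COLOR_RGB2HSV)[...,2]<70
with np.errstate(invalid="ignore"): k=v&(Z>190)&(Z<215)&(abs(X)<20)&(abs(Y)<40)
print("sleeve",k.sum(),np.percentile(X[k],[3,50,97]),np.percentile(Y[k],[2,98]),np.percentile(Z[k],95))
E
```

```text
wrist blue 4157 5057 slope [0.01  0.002 0.061] x [-47.  46.] y [-69.  70.]
wrist white 1401 1581 slope [0.009 0.001 0.097] x [-22.  20.] y [-35.  40.]
scene blue 706 1105 slope [ 0.016 -0.004  0.062] x [-51.  46.] y [-72.  73.]
scene white 473 825 slope [0.021 0.001 0.098] x [-24.  19.] y [-38.  38.]
(array([0.5946, 0.1647, 0.3038]), 9.94) [-0.15  1.11  0.14]
sleeve 562 [-6.52271216 -1.66095966  4.02830504] [-19.80428214  18.85326058] 210.65300848011933
```

View pics/w10.png

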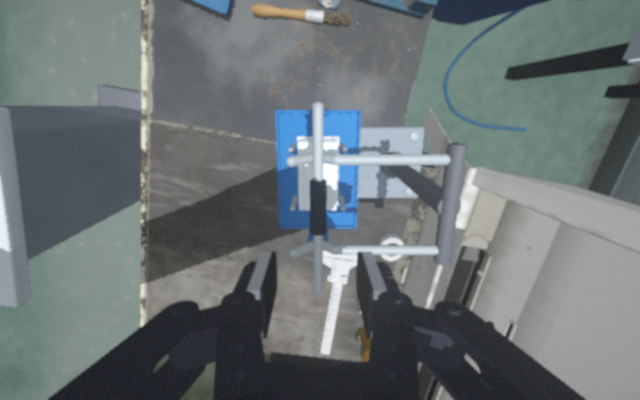

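w10 shows the bar lying across both prongs at about column 318, with the sleeve midway between them at (row 205, col 318). The carrier hangs level with its pile and the arm is clear. Handing in.

```bash
python3 -c "
from h import *
print(ticket.hand_in())"
```

```text
the job is handed in; nothing more can be done
None
```

The job is handed in, with nothing failing in my last checks; the hand-in itself gives no verdict. Three blanks were on the bench, and I stacked all of them on the outline. I then swung the bail upright with the carrier standing on the bench, lifted it, and hung it on both prongs at about 39 s of the 208 s allowed.

**Last checks:**
- **Seat:** the bar's middle is about 2 mm from my measured seat along the prongs and under 1 mm sideways. Its height is about 0.20 m.
- **Level and height:** the pan slopes about 0.01–0.02 rad, and its floor is at 61 mm, as expected for a carrier hanging on the hook.
- **Pile:** the last close look on the bench had the top blank about 1 mm off centre, with its top face at 40.8 mm (40 expected). After hanging it still measures centred and flat to within 2–3 mm.
- **Arm:** it is clear of everything and the wrist force is about zero.

**Off plan:**
- My first grip on the second blank was too high and slipped off. The blank ended up about 2 cm away, so I measured it again and picked it up lower.
- The third blank had moved about 3 cm by the time I reached it, and I took it from its new place.
- One tilt reading over the hook came out at 0.11 rad. It had picked up points off the pan; two cleaner readings gave about 0.03 rad or less.
- I never measured the bystanders again. They still looked in place in the pictures, and the arm did not come near them.

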